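Clamp the board in the edge clamp that suits its thickness

ROBOT

A 6-joint arm with a two-finger parallel gripper is mounted at the origin on the work surface. World frame = base frame: x ahead of the robot, y to its left, z up, the work surface at z = 0. Lengths are in m, angles in rad, forces in N, time in s.
With the tool pointing down it reaches from about 0.4 to 0.925 m from the base axis. Payload 12.5 kg.
Tool frame: the origin (TCP) lies at the very end of the fingers, on their centre line; the grasp point (between the pads) lies 19 mm behind it; y points along the fingers, x is the direction in which the jaws open and shut, and the axes are right-handed (so a half turn about y gives the same grasp; the last joint's range is limited). The gripper opens to 95 mm and grips with 3 to 60 N. Pads are 20 mm wide; open, the fingers measure 119 mm over their backs; the gripper's body (75 mm by 180 mm) begins 59 mm behind the grasp point.
Start: joints at [1.097, 0.491, 1.559, -0, 1.092, -0.106], TCP at [0.225, 0.583, 0.179] pointing down, gripper open.
Joint ranges: [-3.1, 3.1], [-0.84, 2.19], [0.05, 2.79], [-1.13, 4.28], [0.06, 2.93], [-2.69, 2.69]. Speed limits (rad/s): [2.22, 2.22, 2.79, 3.14, 3.14, 3.14].

INTERFACE

Orientations are given as a rotation vector (axis times angle).
In Python, from bench import telemetry, imaging, ticket gives the robot as it stands.
- The arm moves only by the tool arm_command, never from a script. Its argument "increments" is a list of rows, each an object of numbers: "wx", "wy", "wz": the turn, a rotation vector about the tool's x, y, z in degrees; "x", "y", "z": the shift along the tool's x, y, z in mm; "hand": the gripper's target within -1 to 1 (shut at 1, half-way at 0, fully open at -1). A call has 1 to 8 rows; each row is the pose to reach, as a shift and turn from the pose commanded when the call began, along the tool's axes at that moment; what a row does not reach only later rows make up. A row lasts 1/12 s, in which the tool goes at most 41.7 mm and 7.16 degrees, less where a joint would pass 70% of its speed; a pose out of reach is approached as far as the arm can. A call with a gripper value outside its range is refused whole. The fingers move at their own pace and stop on an object; "newtons" is the grip in N (left out, the last holds). Time passes only in rows, so rows that repeat a pose let the fingers close. It gives the time, the measured TCP pose, the force and the opening at its end, in the units of the state.
- telemetry.read_state(): the state, without advancing time (a new reading comes with each control period).
- imaging.snapshot(name): name is "scene" or "top"; returns the picture (420x560x3 uint8, blue, green, red); there is no depth.
- imaging.get_calibration(name): a dict with "fov_y" (degrees; the focal length in pixels is half the picture's height over the tangent of half this angle, whatever the lens; pixels are square), "cx", "cy" (the principal point, pixels), "R" (3x3) and "t" (3): a world point X has camera coordinates R X + t. Camera axes: x right, y down, z forward; pixel columns grow to the right and rows downward; lengths in m; the calibration is good to about 2 mm. A picture is of the moment at which its call begins. get_calibration takes no time and is no camera call.
- ticket.finish_job(): hands the job in, once; it reports no verdict.
The state is a dict: "time": time; "joints": joint angles; "qd": joint speeds; "tau": joint torques, N m; "tool_pos": TCP position; "orientation": TCP orientation; "contact_force": force on the tool from outside, world axes, zero at the start; "ft_torque": the same for the moment, N m; "opening": finger opening in m.
Only numpy, scipy, OpenCV 4.12 (cv2) and the standard library are available. Lean on these libraries where they do the work, as an engineer would, in place of code of your own. Each camera call takes 0.05 s, during which the arm holds its last target.

TASK

Pinch the two-layer board in the cradle to find how thick it is, and put it upright, as it stands now, into the one edge clamp made for that thickness (blue jaw 9 to 12 mm, yellow 12 to 15, red 15 to 18). Press it gently fully down onto the slot floor, then slide it along the slot until it has pushed the white pin fully in and butts against the end stop, and let go; the glue joint is fresh, so never push it hard against a clamp, and leave the other things on the bench where they are.

Things in the scene. Friction and masses are not known exactly. Their poses are not given: they have to be found in the camera images.
- cradle: plywood cradle fixed, about 100 x 70; the board stands loosely in the 26 mm wide trough between its two rails (along the cradle's x). Origin at the centre of its underside; trough floor 8 above that, rail tops 26 above.
- board: board to be clamped: waxed dark wood glued to a pale layer, 110 long (its x), 75 high (z), on its long edge, about 130 g. Thickness (y) differs every time, 9 to 18, not given: pinch lightly and read the finger opening (it gives a few tenths of a mm). Origin: middle of the lower edge of the dark layer, 4.5 inside the dark face (that face is at y = -4.5); the pale layer is on the +y side.
- board_top (a point): middle of the top edge of the board's dark layer, 75 above the board's origin. The pale face is at y = thickness - 4.5 from here, so the middle of the board is at y = thickness/2 - 4.5. Grip across the thickness in the upper half. The fresh glue bears 50 N in all, jolts included, between board and clamp (the sprung jaw's own grip makes up to 8 of that).
- clamp_s: edge clamp with blue jaw, for boards 9 to 12 thick; fixed, base 15 thick, x -90 to +135, y +-55; origin on its underside. Slot floor 15 above it. Slot along its x between a fixed wooden jaw (face at y = 0, on the -y side) and the blue sprung jaw (on the +y side). Jaw faces are upright to 27.5 above the origin, then flare outward 8 up to their tops at 44, as a lead-in.
- clamp_s_pin (a joint): white tell-tale pin in the dark steel end stop at the slot's +x end, in m: 0 sticking out, 0.005 pushed in flush with the stop's face, where the board butts; a faint spring (0.15 N) brings it back. 10 mm thick, 9 above the slot floor. The stop is set differently each time, not given: the free pin's tip is somewhere from x = +75 to +101 mm of the clamp; the stop's face is 5 further.
- clamp_s_jaw (a joint): blue sprung jaw's opening in m: 0 at rest (slot 8 mm wide), at most 0.0046 (slot 12.6 mm), pushed open by the board towards clamp +y. Its spring pushes back with 2 to 3.8 N. Going down past the lead-in takes up to about 8 N; sliding along takes 1 to 8 N, more the harder the board is pressed down.
- clamp_m: edge clamp with yellow jaw, for boards 12 to 15 thick; fixed, base 15 thick, x -90 to +135, y +-55; origin on its underside. Slot floor 15 above it. Slot along its x between a fixed wooden jaw (face at y = 0, on the -y side) and the yellow sprung jaw (on the +y side). Jaw faces are upright to 27.5 above the origin, then flare outward 8 up to their tops at 44, as a lead-in.
- clamp_m_pin (a joint): white tell-tale pin in the dark steel end stop at the slot's +x end, in m: 0 sticking out, 0.005 pushed in flush with the stop's face, where the board butts; a faint spring (0.15 N) brings it back. 10 mm thick, 9 above the slot floor. The stop is set differently each time, not given: the free pin's tip is somewhere from x = +75 to +101 mm of the clamp; the stop's face is 5 further.
- clamp_m_jaw (a joint): yellow sprung jaw's opening in m: 0 at rest (slot 11 mm wide), at most 0.0046 (slot 15.6 mm), pushed open by the board towards clamp +y. Its spring pushes back with 2 to 3.8 N. Going down past the lead-in takes up to about 8 N; sliding along takes 1 to 8 N, more the harder the board is pressed down.
- clamp_l: edge clamp with red jaw, for boards 15 to 18 thick; fixed, base 15 thick, x -90 to +135, y +-55; origin on its underside. Slot floor 15 above it. Slot along its x between a fixed wooden jaw (face at y = 0, on the -y side) and the red sprung jaw (on the +y side). Jaw faces are upright to 27.5 above the origin, then flare outward 8 up to their tops at 44, as a lead-in.
- clamp_l_pin (a joint): white tell-tale pin in the dark steel end stop at the slot's +x end, in m: 0 sticking out, 0.005 pushed in flush with the stop's face, where the board butts; a faint spring (0.15 N) brings it back. 10 mm thick, 9 above the slot floor. The stop is set differently each time, not given: the free pin's tip is somewhere from x = +75 to +101 mm of the clamp; the stop's face is 5 further.
- clamp_l_jaw (a joint): red sprung jaw's opening in m: 0 at rest (slot 14 mm wide), at most 0.0046 (slot 18.6 mm), pushed open by the board towards clamp +y. Its spring pushes back with 2 to 3.8 N. Going down past the lead-in takes up to about 8 N; sliding along takes 1 to 8 N, more the harder the board is pressed down.
- mallet: wooden mallet, lying; belongs where it is
- driver: orange-handled driver, lying; belongs where it is
- glue: white glue bottle, 130 high; belongs where it is
- wax: brass wax tin, 80 across; belongs where it is
- offcut_a: pale wood offcut 120 x 45 x 20; belongs where it is
- offcut_b: dark wood offcut 60 x 60 x 30; belongs where it is
- brush: bench brush, lying; belongs where it is
- square: try square, lying flat; belongs where it is

How it is judged:
By the outcome, as a careful person would: the job done as asked, in the order asked, and still so for the second after the job is handed in, with the robot touching nothing.
It also fails if it takes over 51 s, if anything falls off the work surface, if the arm or the gripper's body presses on something with over 40 N, if the wrist force passes 120 N, or if a joint passes its speed limit or range.

## Working session

There is one attempt and no reset: what is moved stays moved. The work goes in short steps, Python scripts to look and compute and a tool call to move; the robot and the scene stay as the last step left them, time stands still between calls to the robot, and variables do not carry over. Pictures are saved under pics/ and viewed, and the job is handed in when it is done.

Besides the shell and the picture viewer there is one more tool, called after ">>>" as name([rows], argument=value, ...), one row to a line, values as JSON. arm_command: Moves the arm, as the interface text tells. Its arguments: {"type":"object","properties":{"increments":{"type":"array","items":{"type":"object","properties":{"wx":{"type":"number"},"wy":{"type":"number"},"wz":{"type":"number"},"x":{"type":"number"},"y":{"type":"number"},"z":{"type":"number"},"hand":{"type":"number"}}}},"newtons":{"type":"number"}},"required":["increments"]}

```bash
ls; mkdir -p pics; python3 - <<'E'
from bench import telemetry, imaging
import cv2
print(telemetry.read_state())
for n in("scene","top"):
    im=imaging.snapshot(n); cv2.imwrite(f"pics/{n}0.png",im); print(n,imaging.get_calibration(n))
E
```

```text
pics
{'time': 0.0, 'joints': array([ 1.09740757e+00,  4.91563396e-01,  1.55946216e+00,  8.42827532e-06,
        1.09170058e+00, -1.05605094e-01]), 'qd': array([ 0.00021193,  0.00153899, -0.00052948, -0.00047753, -0.0003413 ,
       -0.00049042]), 'tau': array([ 2.88718649e-03, -6.12657523e+01, -2.58189923e+01,  6.93963538e-02,
        4.80601320e-02, -1.14614941e-04]), 'tool_pos': array([0.22456417, 0.58295217, 0.17855501]), 'orientation': array([-1.36158933, -0.93339585,  0.93504759]), 'contact_force': array([0.04361151, 1.28549185, 1.31975633]), 'ft_torque': array([-0.000594  , -0.00553731,  0.01369908]), 'opening': 0.0949942035185325}
scene {'fov_y': 57.01201045335009, 'cx': 276.27508984442835, 'cy': 210.1202020152473, 'R': array([[ 0.82811518,  0.56041952, -0.01245828],
       [ 0.46284601, -0.69613351, -0.54879114],
       [-0.31622589,  0.44869601, -0.83586666]]), 't': array([-0.39472172, -0.18500073,  1.46372707])}
top {'fov_y': 47.606630047595075, 'cx': 276.2627973780708, 'cy': 200.93564878441862, 'R': array([[-0.00224228, -0.9999472 , -0.01002841],
       [-0.99159161,  0.00352088, -0.12935877],
       [ 0.12938725,  0.00965403, -0.99154714]]), 't': array([0.00545074, 0.46857884, 1.33247484])}
```

View pics/scene0.png

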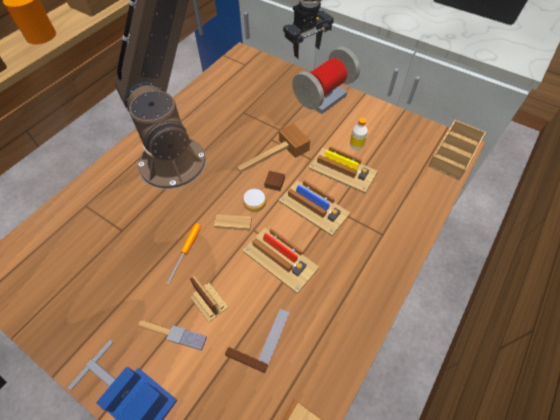

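View pics/top0.png

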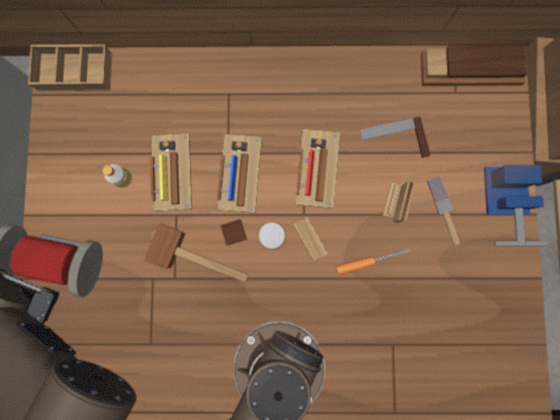

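```bash
python3 - <<'E'
import cv2,numpy as np
t=cv2.imread("pics/top0.png");s=cv2.imread("pics/scene0.png")
def c(im,x,y,w,h,k): return cv2.resize(im[y:y+h,x:x+w],None,fx=k,fy=k,interpolation=cv2.INTER_CUBIC)
a=c(t,370,170,55,60,7);b=c(s,180,265,60,60,7)[:420]
cv2.imwrite("pics/z1.png",np.hstack([a,b[:420]]))
cv2.imwrite("pics/z2.png",c(t,145,125,200,95,4))
cv2.imwrite("pics/z3.png",c(s,240,140,145,150,4)[:600])
E
```

```text
(no output)
```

View pics/z1.png

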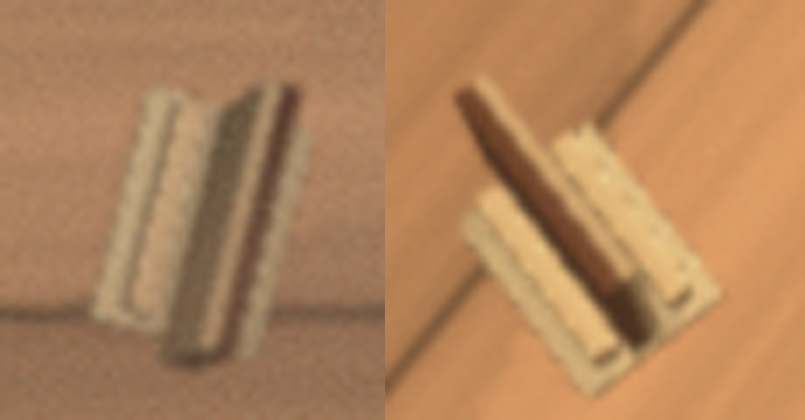

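View pics/z2.png

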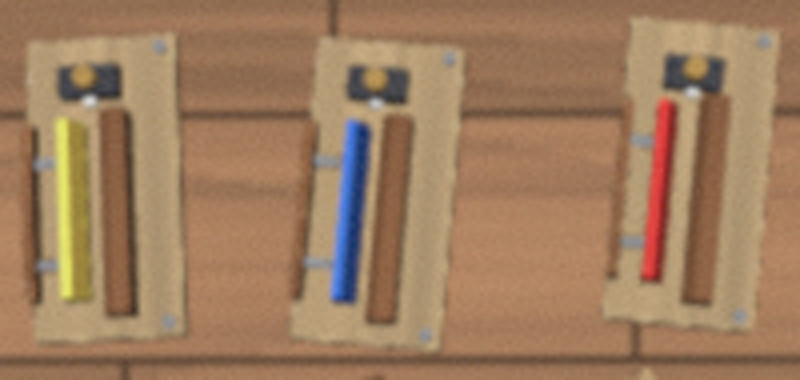

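View pics/z3.png

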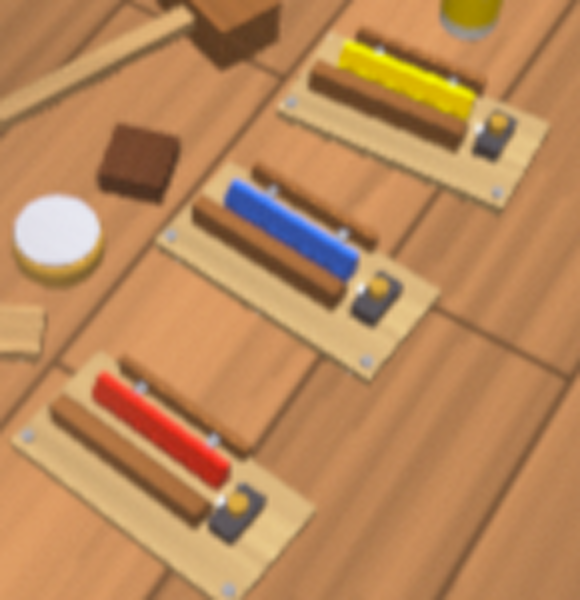

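```bash
cat > h.py <<'E'
import numpy as np,cv2
from scipy.spatial.transform import Rotation as Ro
from bench import telemetry,imaging
def cal(n):
    c=imaging.get_calibration(n); f=210/np.tan(np.radians(c['fov_y']/2)); return f,c['cx'],c['cy'],np.array(c['R']),np.array(c['t'])
def ray(n,u,v,z):
    f,cx,cy,R,t=cal(n); d=R.T@np.array([(u-cx)/f,(v-cy)/f,1]); o=-R.T@t
    return o+d*(z-o[2])/d[2]
def proj(n,X):
    f,cx,cy,R,t=cal(n); p=R@np.asarray(X)+t; return f*p[0]/p[2]+cx,f*p[1]/p[2]+cy
E
python3 - <<'E'
from h import *
s=telemetry.read_state(); M=Ro.from_rotvec(s['orientation']).as_matrix(); print(M.round(3))
for n in("top","scene"):
    f,cx,cy,R,t=cal(n); print(n,f,(-R.T@t).round(3))
# rough: board top ends
def c(k,x,y,px,py): return x+(px+.5)/k-.5, y+(py+.5)/k-.5
for nm,p in dict(far_darkcorner=(298,88),far_palecorner=(262,82),near_dark=(232,357),near_pale=(205,350)).items():
    print(nm,ray("top",*c(7,370,170,*p),.083).round(4))
for nm,p in dict(far_dark=(458-385,92),far_pale=(480-385,75),near_dark=(612-385,285),near_pale=(637-385,268)).items():
    print(nm,ray("scene",*c(7,180,265,*p),.083).round(4))
for nm,p in dict(T=("top",[(632,17),(778,35),(748,330),(603,318)],4,145,125),S=("scene",[(102,352),(315,510),(235,600),(12,440)],4,240,140)).items():
    n,ps,k,x,y=p
    for q in ps: print(nm,'red base',ray(n,*c(k,x,y,*q),.015).round(4))
E
```

```text
[[ 0.36  -0.    -0.933]
 [ 0.933 -0.001  0.36 ]
 [-0.001 -1.     0.   ]]
top 476.059137108342 [ 0.292 -0.009  1.382]
scene 386.67523282218804 [ 0.875 -0.564  1.117]
far_darkcorner [ 0.5127 -0.3713  0.083 ]
far_palecorner [ 0.5151 -0.3572  0.083 ]
near_dark [ 0.4065 -0.3415  0.083 ]
near_pale [ 0.4092 -0.3311  0.083 ]
far_dark [ 0.4078 -0.3395  0.083 ]
far_pale [ 0.4104 -0.3288  0.083 ]
near_dark [ 0.5125 -0.3677  0.083 ]
near_pale [ 0.5164 -0.3568  0.083 ]
T red base [ 0.6849 -0.0741  0.015 ]
T red base [ 0.6707 -0.1814  0.015 ]
T red base [ 0.452  -0.1556  0.015 ]
T red base [ 0.4611 -0.051   0.015 ]
S red base [ 0.4666 -0.0507  0.015 ]
S red base [ 0.6859 -0.0757  0.015 ]
S red base [ 0.6737 -0.1725  0.015 ]
S red base [ 0.4535 -0.1576  0.015 ]
```

```bash
python3 - <<'E'
from h import *
t=cv2.imread("pics/top0.png")
hsv=cv2.cvtColor(t,cv2.COLOR_BGR2HSV)
for (u,v) in [(330,150),(338,190),(310,195),(350,170),(290,170),(318,210),(180,150),(255,180)]: print(u,v,t[v,u],hsv[v,u])
S=hsv[...,1]
print(S[165,290:350]);print(hsv[165,290:350,0])
E
```

```text
330 150 [116 153 179] [ 18  90 179]
338 190 [ 99 131 179] [ 12 114 179]
310 195 [ 87 113 150] [ 12 107 150]
350 170 [ 96 127 171] [ 12 112 171]
290 170 [ 88 119 159] [ 13 114 159]
318 210 [ 92 125 168] [ 13 115 168]
180 150 [115 152 176] [ 18  88 176]
255 180 [116 156 180] [ 19  91 180]
[115 114 111 112 117 112 109 113 115 128 131 118  98  92  89  89  85 105
 158 182 185 185 168 118  89  87  87  89 103 128 134 137 130 132 130 125
 105  89  90  91  91  87  87  87  87  91  88 106 113 112 116 113 117 113
 113 117 115 113 112 113]
[12 13 13 13 13 13 13 13 13 12 12 14 16 18 18 18 18 13  4  0  0  0  2 12
 18 18 18 18 17 12 14 13 13 12 12 13 14 17 18 17 17 18 17 19 17 18 17 14
 13 13 13 13 13 13 13 12 12 13 14 13]
```

```bash
cat > clampfit.py <<'E'
from h import *
def run(files={"top":"pics/top0.png","scene":"pics/scene0.png"}):
    # rough corners (A:+x+y, B:+x-y, C:-x-y, D:-x+y) in crop zoom coords (4x)
    Tz=dict(l=[(632,17),(778,35),(748,330),(603,318)],m=[(27,42),(175,33),(185,333),(35,342)],s=[(318,37),(465,48),(438,350),(290,340)])
    Sz=dict(l=[(315,510),(235,600),(12,440),(102,352)],m=[(550,125),(503,210),(278,103),(338,33)],s=[(440,292),(370,380),(157,240),(235,163)])
    out={}
    for n,Z,(ox,oy) in(("top",Tz,(145,125)),("scene",Sz,(240,140))):
        im=cv2.imread(files[n]).astype(np.float32); g=cv2.GaussianBlur(im[...,1]/im[...,2],(0,0),.6)
        for k,P in Z.items():
            P=np.array(P,float)/4+[ox,oy]-.375
            cen=P.mean(0); L={}
            for e,(a,b) in dict(xp=(0,1),ym=(1,2),xm=(2,3)).items():
                p,q=P[a],P[b]; d=(q-p)/np.linalg.norm(q-p); nrm=np.array([-d[1],d[0]]); 
                if nrm@(cen-p)>0: nrm=-nrm   # outward
                pts=[]
                for s in np.linspace(.1,.9,40):
                    c=p+s*(q-p); o=np.arange(-3.5,3.51,.1); xy=(c+o[:,None]*nrm).astype(np.float32)
                    v=cv2.remap(g,xy[:,0].copy(),xy[:,1].copy(),cv2.INTER_LINEAR).ravel()
                    hi=np.median(v[:12]);lo=np.median(v[-12:])
                    if hi-lo<.05: continue
                    i=np.argmin(np.abs(v-(hi+lo)/2)); pts.append(xy[i])
                pts=np.array([ray(n,*x,.015)[:2] for x in pts]).astype(np.float32)
                l=cv2.fitLine(pts,cv2.DIST_HUBER,0,.001,.001).ravel(); L[e]=l
            def inter(l,m):
                A=np.array([[l[0],-m[0]],[l[1],-m[1]]]); s=np.linalg.solve(A,[m[2]-l[2],m[3]-l[3]]); return np.array([l[2]+s[0]*l[0],l[3]+s[0]*l[1]])
            B=inter(L['xp'],L['ym']);C=inter(L['ym'],L['xm'])
            d=(B-C);ln=np.linalg.norm(d);d/=ln; y=np.array([-d[1],d[0]])
            O=(B+C)/2-d*.0225+y*.055
            out[n,k]=(O,np.degrees(np.arctan2(d[1],d[0])))
            print(n,k,'O',O.round(4),'yaw',round(out[n,k][1],2),'len',round(ln*1e3,1))
    return out
if __name__=="__main__": run()
E
python3 clampfit.py
```

```text
top l O [ 0.5453 -0.1142] yaw -6.15 len 226.6
top m O [0.536  0.3098] yaw 3.25 len 225.8
top s O [0.5328 0.1138] yaw -4.91 len 225.9
scene l O [ 0.5466 -0.1149] yaw -5.16 len 225.6
scene m O [0.5382 0.3063] yaw 2.52 len 224.6
scene s O [0.5314 0.1107] yaw -4.73 len 229.2clampfit.py:8: RuntimeWarning: invalid value encountered in divide
  im=cv2.imread(files[n]).astype(np.float32); g=cv2.GaussianBlur(im[...,1]/im[...,2],(0,0),.6)
```

```bash
cat >> h.py <<'E'
def inc(x,y,z,yaw=None):
    """tool-frame shift (mm) & turn (deg) to world TCP pose with tool down, tool x at yaw deg"""
    s=telemetry.read_state(); M=Ro.from_rotvec(s['orientation']).as_matrix()
    d=M.T@(np.array([x,y,z])-s['tool_pos'])*1e3
    w=np.zeros(3)
    if yaw is not None:
        a=np.radians(yaw); T=np.array([[np.cos(a),0,-np.sin(a)],[np.sin(a),0,np.cos(a)],[0,-1,0]])
        w=np.degrees(Ro.from_matrix(M.T@T).as_rotvec())
    print('xyz',d.round(1),'w',w.round(2)); return d,w
E
python3 - <<'E'
from h import *
inc(.5,.2,.18,75); inc(.4613,-.3492,.16,75.1)
g=np.array([117,174]); print('glue',ray("top",*g,.1))
E
```

```text
xyz [-258.4   -1.2 -394.7] w [-0.01 -6.07 -0.06]
xyz [-784.7   19.3 -556.1] w [-0.01 -6.17 -0.06]
glue [0.53564147 0.44047837 0.1       ]
```

>>> arm_command([
  {"x": -258, "y": -1, "z": -395, "wy": -6.1, "hand": -1},
  {"x": -258, "y": -1, "z": -395, "wy": -6.1, "hand": -1},
  {"x": -258, "y": -1, "z": -395, "wy": -6.1, "hand": -1},
  {"x": -258, "y": -1, "z": -395, "wy": -6.1, "hand": -1},
  {"x": -258, "y": -1, "z": -395, "wy": -6.1, "hand": -1},
  {"x": -258, "y": -1, "z": -395, "wy": -6.1, "hand": -1},
  {"x": -258, "y": -1, "z": -395, "wy": -6.1, "hand": -1},
  {"x": -258, "y": -1, "z": -395, "wy": -6.1, "hand": -1},
])

```text
invalid input
```

```bash
python3 - <<'E'
from h import *
print(telemetry.read_state()['tool_pos']);inc(.4613,-.3492,.16,75.1)
E
```

```text
[0.22458415 0.58299275 0.17861883]
xyz [-784.7   19.3 -556.1] w [-0.01 -6.17 -0.06]
```

>>> arm_command([
  {"x": -20, "y": -1, "z": -30, "wx": 0, "wy": -6.1, "wz": 0, "hand": -1},
], newtons=4)

```text
time: 0.18
tool_pos: [0.2435, 0.5562, 0.1793]
orientation: [-1.321, -1.014, 1.014]
contact_force: [0.7, 0.9, 0.7]
opening: 0.0949
```

```bash
python3 - <<'E'
from h import *
inc(.5,.2,.18,75)
E
```

```text
xyz [-277.7   -1.1 -339.9] w [-0.05  0.01  0.02]
```

>>> arm_command([
  {"x": -278, "y": -1, "z": -340, "wx": 0, "wy": 0, "wz": 0, "hand": -1},
  {"x": -278, "y": -1, "z": -340, "wx": 0, "wy": 0, "wz": 0, "hand": -1},
  {"x": -278, "y": -1, "z": -340, "wx": 0, "wy": 0, "wz": 0, "hand": -1},
  {"x": -278, "y": -1, "z": -340, "wx": 0, "wy": 0, "wz": 0, "hand": -1},
  {"x": -278, "y": -1, "z": -340, "wx": 0, "wy": 0, "wz": 0, "hand": -1},
  {"x": -278, "y": -1, "z": -340, "wx": 0, "wy": 0, "wz": 0, "hand": -1},
  {"x": -278, "y": -1, "z": -340, "wx": 0, "wy": 0, "wz": 0, "hand": -1},
  {"x": -278, "y": -1, "z": -340, "wx": 0, "wy": 0, "wz": 0, "hand": -1},
], newtons=4)

```text
time: 0.85
tool_pos: [0.441, 0.2814, 0.1808]
orientation: [-1.321, -1.014, 1.015]
contact_force: [0.4, 1.4, 0.2]
opening: 0.0952
```

```bash
python3 - <<'E'
from h import *
inc(.4613,-.3492,.16,75.1)
E
```

```text
xyz [-603.9   20.8 -182.5] w [-0.01 -0.07 -0.  ]
```

>>> arm_command([
  {"x": -604, "y": 20, "z": -182, "wx": 0, "wy": 0, "wz": 0, "hand": -1},
  {"x": -604, "y": 20, "z": -182, "wx": 0, "wy": 0, "wz": 0, "hand": -1},
  {"x": -604, "y": 20, "z": -182, "wx": 0, "wy": 0, "wz": 0, "hand": -1},
  {"x": -604, "y": 20, "z": -182, "wx": 0, "wy": 0, "wz": 0, "hand": -1},
  {"x": -604, "y": 20, "z": -182, "wx": 0, "wy": 0, "wz": 0, "hand": -1},
  {"x": -604, "y": 20, "z": -182, "wx": 0, "wy": 0, "wz": 0, "hand": -1},
  {"x": -604, "y": 20, "z": -182, "wx": 0, "wy": 0, "wz": 0, "hand": -1},
  {"x": -604, "y": 20, "z": -182, "wx": 0, "wy": 0, "wz": 0, "hand": -1},
], newtons=4)

```text
time: 1.52
tool_pos: [0.4502, -0.0517, 0.1703]
orientation: [-1.321, -1.015, 1.015]
contact_force: [0.9, 0.2, -0.4]
opening: 0.095
```

```bash
python3 - <<'E'
from h import *
inc(.4613,-.3492,.16,75.1)
E
```

```text
xyz [-284.6   10.2  -87.5] w [-0.   -0.07  0.01]
```

>>> arm_command([
  {"x": -284.6, "y": 10, "z": -87.5, "wx": 0, "wy": 0, "wz": 0, "hand": -1},
  {"x": -284.6, "y": 10, "z": -87.5, "wx": 0, "wy": 0, "wz": 0, "hand": -1},
  {"x": -284.6, "y": 10, "z": -87.5, "wx": 0, "wy": 0, "wz": 0, "hand": -1},
  {"x": -284.6, "y": 10, "z": -87.5, "wx": 0, "wy": 0, "wz": 0, "hand": -1},
  {"x": -284.6, "y": 10, "z": -87.5, "wx": 0, "wy": 0, "wz": 0, "hand": -1},
  {"x": -284.6, "y": 10, "z": -87.5, "wx": 0, "wy": 0, "wz": 0, "hand": -1},
  {"x": -284.6, "y": 10, "z": -87.5, "wx": 0, "wy": 0, "wz": 0, "hand": -1},
  {"x": -284.6, "y": 10, "z": -87.5, "wx": 0, "wy": 0, "wz": 0, "hand": -1},
], newtons=4)

```text
time: 2.18
tool_pos: [0.4614, -0.3529, 0.1595]
orientation: [-1.324, -1.012, 1.013]
contact_force: [-0.2, 0.3, 0.2]
opening: 0.095
```

```bash
python3 - <<'E'
from h import *
inc(.4613,-.3492,.16,75.1)
im=imaging.snapshot("scene"); cv2.imwrite("pics/a1.png",cv2.resize(im[220:380,100:300],None,fx=4,fy=4,interpolation=cv2.INTER_CUBIC)[:600])
E
```

```text
xyz [ 3.5 -0.6  1. ] w [ 0.03 -0.26 -0.06]
```

View pics/a1.png

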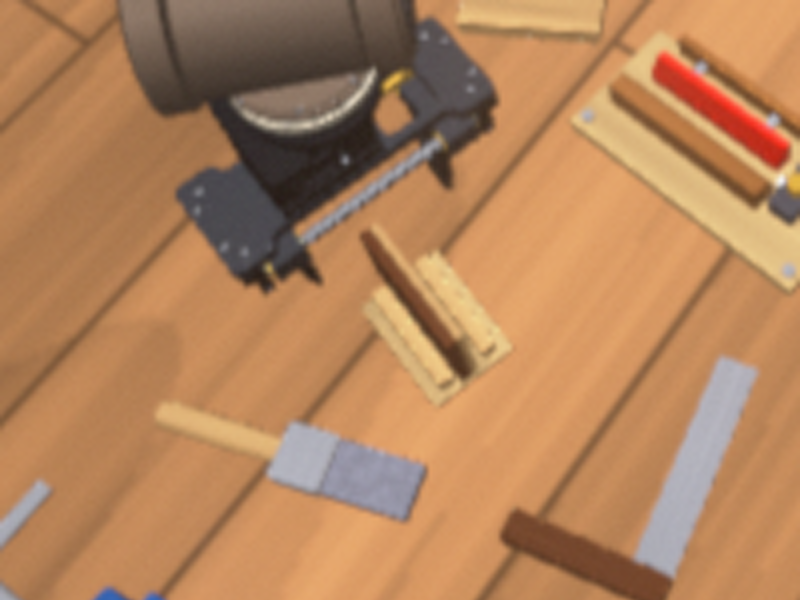

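>>> arm_command([
  {"x": 0, "y": 30, "z": 0, "wx": 0, "wy": 0, "wz": 0, "hand": -1},
  {"x": 0, "y": 60, "z": 0, "wx": 0, "wy": 0, "wz": 0, "hand": -1},
  {"x": 0, "y": 60, "z": 0, "wx": 0, "wy": 0, "wz": 0, "hand": -1},
], newtons=4)

```text
time: 2.48
tool_pos: [0.4597, -0.3446, 0.0958]
orientation: [-1.313, -1.013, 1.014]
contact_force: [-0.5, 0.5, -0.9]
opening: 0.0953
```

```bash
python3 - <<'E'
from h import *
inc(.4613,-.3492,.046,75.1)
E
```

```text
xyz [-4.3 49.8 -3.1] w [-0.4  -0.07  0.23]
```

>>> arm_command([
  {"x": 0, "y": 25, "z": 0, "wx": 0, "wy": 0, "wz": 0, "hand": -1},
  {"x": 0, "y": 52, "z": 0, "wx": 0, "wy": 0, "wz": 0, "hand": -1},
  {"x": 0, "y": 52, "z": 0, "wx": 0, "wy": 0, "wz": 0, "hand": -1},
  {"x": 0, "y": 52, "z": 0, "wx": 0, "wy": 0, "wz": 0, "hand": -1},
], newtons=4)

```text
time: 2.82
tool_pos: [0.4618, -0.3465, 0.0488]
orientation: [-1.319, -1.015, 1.015]
contact_force: [0.3, -0.9, 0.1]
opening: 0.0951
```

```bash
python3 - <<'E'
from h import *
inc(.4613,-.3492,.046,75.1)
E
```

```text
xyz [-2.8  2.8 -0.3] w [-0.09 -0.04  0.06]
```

Settle and centre, then close lightly.

>>> arm_command([
  {"x": -2, "y": 2.5, "z": 0, "wx": 0, "wy": 0, "wz": 0, "hand": -0.5},
  {"x": -2, "y": 2.5, "z": 0, "wx": 0, "wy": 0, "wz": 0, "hand": 0},
  {"x": -2, "y": 2.5, "z": 0, "wx": 0, "wy": 0, "wz": 0, "hand": 0.3},
  {"x": -2, "y": 2.5, "z": 0, "wx": 0, "wy": 0, "wz": 0, "hand": 0.5},
  {"x": -2, "y": 2.5, "z": 0, "wx": 0, "wy": 0, "wz": 0, "hand": 0.5},
], newtons=4)

```text
time: 3.23
tool_pos: [0.4614, -0.3494, 0.0465]
orientation: [-1.322, -1.015, 1.014]
contact_force: [0.1, 0.1, 0.7]
opening: 0.0674
```

```bash
python3 - <<'E'
from h import *
inc(.4613,-.3492,.046,75.1); print(telemetry.read_state()['opening'])
for n in("scene","top"):
    im=imaging.snapshot(n); 
    c=im[260:330,170:250] if n=="scene" else im[160:240,360:440]
    cv2.imwrite(f"pics/a2{n}.png",cv2.resize(c,None,fx=7,fy=7,interpolation=cv2.INTER_CUBIC))
E
```

```text
xyz [0.1 0.5 0.1] w [ 0.05 -0.07 -0.02]
0.06741815466124412
```

View pics/a2scene.png

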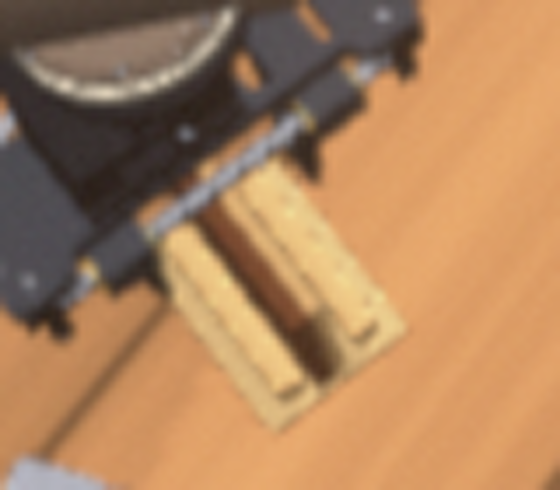

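View pics/a2top.png

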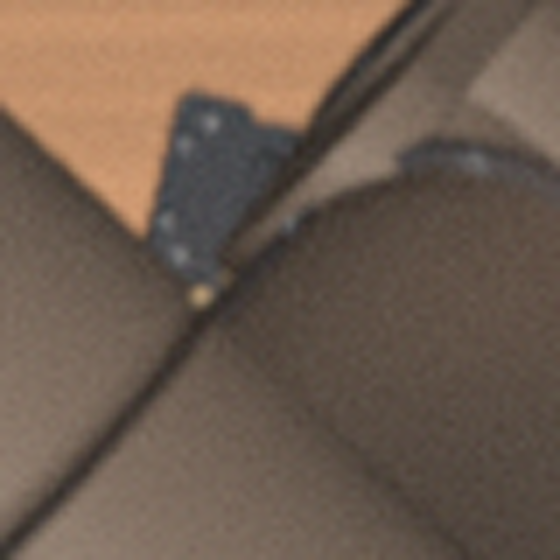

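Fingers straddle the board. Close lightly.

>>> arm_command([
  {"x": 0, "y": 0, "z": 0, "wx": 0, "wy": 0, "wz": 0, "hand": 0.6},
  {"x": 0, "y": 0, "z": 0, "wx": 0, "wy": 0, "wz": 0, "hand": 0.7},
  {"x": 0, "y": 0, "z": 0, "wx": 0, "wy": 0, "wz": 0, "hand": 1},
  {"x": 0, "y": 0, "z": 0, "wx": 0, "wy": 0, "wz": 0, "hand": 1},
  {"x": 0, "y": 0, "z": 0, "wx": 0, "wy": 0, "wz": 0, "hand": 1},
  {"x": 0, "y": 0, "z": 0, "wx": 0, "wy": 0, "wz": 0, "hand": 1},
  {"x": 0, "y": 0, "z": 0, "wx": 0, "wy": 0, "wz": 0, "hand": 1},
  {"x": 0, "y": 0, "z": 0, "wx": 0, "wy": 0, "wz": 0, "hand": 1},
], newtons=4)

```text
time: 4.0
tool_pos: [0.4612, -0.3492, 0.0457]
orientation: [-1.321, -1.015, 1.014]
contact_force: [1.0, 1.0, 0.4]
opening: 0.0145
```

>>> arm_command([
  {"x": 0, "y": 0, "z": 0, "wx": 0, "wy": 0, "wz": 0, "hand": 1},
  {"x": 0, "y": 0, "z": 0, "wx": 0, "wy": 0, "wz": 0, "hand": 1},
  {"x": 0, "y": 0, "z": 0, "wx": 0, "wy": 0, "wz": 0, "hand": 1},
  {"x": 0, "y": 0, "z": 0, "wx": 0, "wy": 0, "wz": 0, "hand": 1},
], newtons=4)

```text
time: 4.33
tool_pos: [0.4612, -0.3492, 0.0458]
orientation: [-1.321, -1.015, 1.015]
contact_force: [0.6, 1.1, -0.4]
opening: 0.0144
```

```bash
python3 - <<'E'
from h import *
s=telemetry.read_state();print(s['opening'],s['contact_force'],s['ft_torque'])
E
```

```text
0.01441712523540389 [ 0.56981759  1.06793324 -0.44602328] [-0.0600038  -0.0012136   0.00604513]
```

>>> arm_command([
  {"x": 0, "y": 0, "z": 0, "wx": 0, "wy": 0, "wz": 0, "hand": 1},
  {"x": 0, "y": 0, "z": 0, "wx": 0, "wy": 0, "wz": 0, "hand": 1},
  {"x": 0, "y": 0, "z": 0, "wx": 0, "wy": 0, "wz": 0, "hand": 1},
], newtons=4)

```text
time: 4.58
tool_pos: [0.4612, -0.3492, 0.0458]
orientation: [-1.322, -1.015, 1.014]
contact_force: [-0.4, 0.1, -0.5]
opening: 0.0144
```

```bash
python3 - <<'E'
from h import *
s=telemetry.read_state();print(s['opening'],s['contact_force'],s['ft_torque'])
im=imaging.snapshot("scene"); cv2.imwrite("pics/a3.png",cv2.resize(im[260:330,170:250],None,fx=7,fy=7,interpolation=cv2.INTER_CUBIC))
print(telemetry.read_state()['opening'])
E
```

```text
0.01440102989832964 [-0.41644735  0.05698009 -0.46176906] [ 0.01721233 -0.04918112  0.03594733]
0.014550319009853157
```

View pics/a3.png

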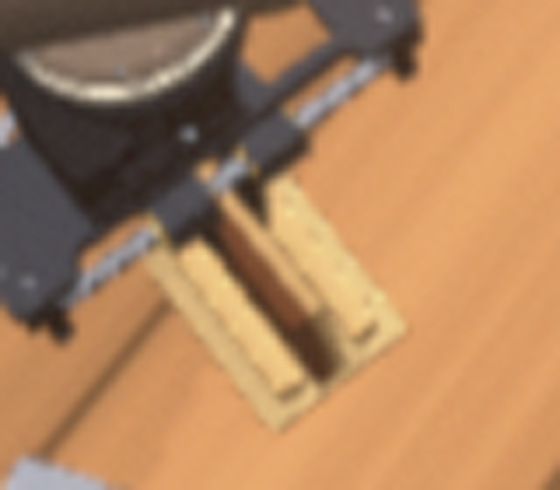

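>>> arm_command([
  {"x": 0, "y": 0, "z": 0, "wx": 0, "wy": 0, "wz": 0, "hand": 1},
  {"x": 0, "y": 0, "z": 0, "wx": 0, "wy": 0, "wz": 0, "hand": 1},
  {"x": 0, "y": 0, "z": 0, "wx": 0, "wy": 0, "wz": 0, "hand": 1},
], newtons=12)

```text
time: 4.88
tool_pos: [0.4612, -0.3492, 0.0458]
orientation: [-1.322, -1.015, 1.014]
contact_force: [1.0, -0.3, -1.9]
opening: 0.0144
```

>>> arm_command([
  {"x": 0, "y": 0, "z": 0, "wx": 0, "wy": 0, "wz": 0, "hand": 1},
  {"x": 0, "y": 0, "z": 0, "wx": 0, "wy": 0, "wz": 0, "hand": 1},
  {"x": 0, "y": 0, "z": 0, "wx": 0, "wy": 0, "wz": 0, "hand": 1},
], newtons=24)

```text
time: 5.13
tool_pos: [0.4612, -0.3492, 0.0458]
orientation: [-1.321, -1.015, 1.015]
contact_force: [-0.4, -0.5, -1.4]
opening: 0.0138
```

>>> arm_command([
  {"x": 0, "y": 0, "z": 0, "wx": 0, "wy": 0, "wz": 0, "hand": 1},
  {"x": 0, "y": 0, "z": 0, "wx": 0, "wy": 0, "wz": 0, "hand": 1},
], newtons=24)

```text
time: 5.3
tool_pos: [0.4612, -0.3492, 0.0458]
orientation: [-1.321, -1.015, 1.014]
contact_force: [-0.0, -1.1, -1.4]
opening: 0.0136
```

>>> arm_command([
  {"x": 0, "y": 0, "z": 0, "wx": 0, "wy": 0, "wz": 0, "hand": 1},
  {"x": 0, "y": 0, "z": 0, "wx": 0, "wy": 0, "wz": 0, "hand": 1},
  {"x": 0, "y": 0, "z": 0, "wx": 0, "wy": 0, "wz": 0, "hand": 1},
  {"x": 0, "y": 0, "z": 0, "wx": 0, "wy": 0, "wz": 0, "hand": 1},
], newtons=3)

```text
time: 5.63
tool_pos: [0.4612, -0.3492, 0.0458]
orientation: [-1.322, -1.015, 1.014]
contact_force: [-0.2, -0.3, -0.9]
opening: 0.0148
```

>>> arm_command([
  {"x": 0, "y": 0, "z": 0, "wx": 0, "wy": 0, "wz": 0, "hand": 1},
], newtons=3)

```text
time: 5.72
tool_pos: [0.4612, -0.3492, 0.0458]
orientation: [-1.322, -1.015, 1.015]
contact_force: [-0.3, 0.7, -0.7]
opening: 0.0148
```

>>> arm_command([
  {"x": 0, "y": 0, "z": 0, "wx": 0, "wy": 0, "wz": 0, "hand": 1},
  {"x": 0, "y": 0, "z": 0, "wx": 0, "wy": 0, "wz": 0, "hand": 1},
  {"x": 0, "y": 0, "z": 0, "wx": 0, "wy": 0, "wz": 0, "hand": 1},
  {"x": 0, "y": 0, "z": 0, "wx": 0, "wy": 0, "wz": 0, "hand": 1},
], newtons=15)

```text
time: 6.05
tool_pos: [0.4612, -0.3492, 0.0458]
orientation: [-1.322, -1.015, 1.015]
contact_force: [-0.2, -0.0, -1.6]
opening: 0.0138
```

>>> arm_command([
  {"x": 0, "y": 0, "z": 0, "wx": 0, "wy": 0, "wz": 0, "hand": 1},
], newtons=15)

```text
time: 6.13
tool_pos: [0.4612, -0.3492, 0.0458]
orientation: [-1.322, -1.015, 1.014]
contact_force: [-0.2, 0.0, -0.7]
opening: 0.014
```

```bash
cat > samp.py <<'E'
from h import *
import sys
v=[]
for i in range(int(sys.argv[1])):
    imaging.snapshot("top"); v.append(telemetry.read_state()['opening']*1e3)
print(np.round(v,2),np.mean(v),np.std(v))
E
python3 samp.py 8
```

```text
[13.72 13.71 13.82 14.24 13.59 13.61 14.   13.85] 13.817108058058665 0.2023319337473809
```

>>> arm_command([
  {"x": 0, "y": 0, "z": 0, "wx": 0, "wy": 0, "wz": 0, "hand": 1},
  {"x": 0, "y": 0, "z": 0, "wx": 0, "wy": 0, "wz": 0, "hand": 1},
], newtons=3)

```text
time: 6.7
tool_pos: [0.4612, -0.3492, 0.0458]
orientation: [-1.322, -1.015, 1.015]
contact_force: [-0.6, -0.2, -1.2]
opening: 0.0146
```

```bash
python3 samp.py 14
```

```text
[14.6  14.74 15.   14.84 14.72 15.1  14.88 14.72 14.54 14.46 14.39 14.58
 14.86 14.46] 14.705370916572315 0.2049187658229323
```

>>> arm_command([
  {"x": 0, "y": 0, "z": 0, "wx": 0, "wy": 0, "wz": 0, "hand": 1},
  {"x": 0, "y": 0, "z": 0, "wx": 0, "wy": 0, "wz": 0, "hand": 1},
], newtons=8)

```text
time: 7.57
tool_pos: [0.4612, -0.3492, 0.0458]
orientation: [-1.322, -1.015, 1.014]
contact_force: [0.3, 0.1, -0.7]
opening: 0.0142
```

```bash
python3 samp.py 10
```

```text
[14.24 14.22 14.26 14.09 14.73 13.94 14.54 14.6  14.29 14.71] 14.363215428688992 0.2547237461759211
```

>>> arm_command([
  {"x": 0, "y": 0, "z": 0, "wx": 0, "wy": 0, "wz": 0, "hand": 0.4},
  {"x": 0, "y": 0, "z": 0, "wx": 0, "wy": 0, "wz": 0, "hand": 0.4},
  {"x": 0, "y": 0, "z": 0, "wx": 0, "wy": 0, "wz": 0, "hand": 0.4},
  {"x": 0, "y": -24, "z": 0, "wx": 0, "wy": 0, "wz": 0, "hand": 0.4},
  {"x": 0, "y": -50, "z": 0, "wx": 0, "wy": 0, "wz": 0, "hand": 0.4},
  {"x": 0, "y": -50, "z": 0, "wx": 0, "wy": 0, "wz": 0, "hand": 1},
  {"x": 0, "y": -50, "z": 0, "wx": 0, "wy": 0, "wz": 0, "hand": 1},
  {"x": 0, "y": -50, "z": 0, "wx": 0, "wy": 0, "wz": 0, "hand": 1},
], newtons=3)

```text
time: 8.73
tool_pos: [0.461, -0.349, 0.0954]
orientation: [-1.321, -1.015, 1.014]
contact_force: [0.7, -0.6, -0.2]
opening: 0.0134
```

>>> arm_command([
  {"x": 0, "y": 0, "z": 0, "wx": 0, "wy": 0, "wz": 0, "hand": 1},
  {"x": 0, "y": 0, "z": 0, "wx": 0, "wy": 0, "wz": 0, "hand": 1},
  {"x": 0, "y": 0, "z": 0, "wx": 0, "wy": 0, "wz": 0, "hand": 1},
  {"x": 0, "y": 0, "z": 0, "wx": 0, "wy": 0, "wz": 0, "hand": 1},
], newtons=3)

```text
time: 9.07
tool_pos: [0.4611, -0.3491, 0.0953]
orientation: [-1.321, -1.014, 1.014]
contact_force: [-0.6, 0.1, 0.0]
opening: 0.0003
```

```bash
python3 samp.py 12
```

```text
[0.34 0.96 0.35 0.49 0.54 0.74 0.23 0.28 0.59 0.68 0.37 0.4 ] 0.49716891450752065 0.20578236841002384
```

>>> arm_command([
  {"x": 0, "y": 0, "z": 0, "wx": 0, "wy": 0, "wz": 0, "hand": 1},
  {"x": 0, "y": 0, "z": 0, "wx": 0, "wy": 0, "wz": 0, "hand": 1},
], newtons=15)

```text
time: 9.83
tool_pos: [0.4612, -0.3492, 0.0958]
orientation: [-1.322, -1.015, 1.014]
contact_force: [0.8, 0.3, -0.5]
opening: 0.0005
```

```bash
python3 samp.py 10; python3 -c "
from h import *
print(telemetry.read_state()['time'])
inc(.4613,-.3492,.0458,75.1)
im=imaging.snapshot('scene'); cv2.imwrite('pics/a4.png',cv2.resize(im[240:330,150:260],None,fx=6,fy=6))"
```

```text
[0.34 0.   0.49 0.44 0.27 0.56 0.57 0.21 0.66 0.46] 0.40034122464587585 0.18723159073174522
10.3333
xyz [ 0.  50.  -0.1] w [ 0.   -0.07  0.01]
```

View pics/a4.png

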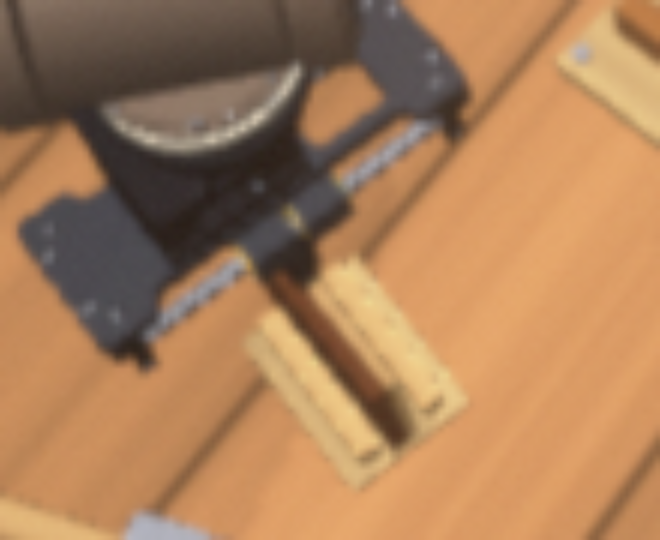

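>>> arm_command([
  {"x": 0, "y": 0, "z": 0, "wx": 0, "wy": 0, "wz": 0, "hand": 0.35},
  {"x": 0, "y": 0, "z": 0, "wx": 0, "wy": 0, "wz": 0, "hand": 0.35},
  {"x": 0, "y": 0, "z": 0, "wx": 0, "wy": 0, "wz": 0, "hand": 0.35},
  {"x": 0, "y": 0, "z": 0, "wx": 0, "wy": 0, "wz": 0, "hand": 0.35},
  {"x": 0, "y": 0, "z": 0, "wx": 0, "wy": 0, "wz": 0, "hand": 0.35},
  {"x": 0, "y": 0, "z": 0, "wx": 0, "wy": 0, "wz": 0, "hand": 0.35},
], newtons=6)

```text
time: 10.88
tool_pos: [0.4612, -0.3492, 0.0958]
orientation: [-1.322, -1.015, 1.014]
contact_force: [0.4, -0.5, 0.4]
opening: 0.0301
```

>>> arm_command([
  {"x": 0, "y": 20, "z": 0, "wx": 0, "wy": 0, "wz": 0, "hand": 0.35},
  {"x": 0, "y": 40, "z": 0, "wx": 0, "wy": 0, "wz": 0, "hand": 0.35},
  {"x": 0, "y": 50, "z": 0, "wx": 0, "wy": 0, "wz": 0, "hand": 0.35},
  {"x": 0, "y": 50, "z": 0, "wx": 0, "wy": 0, "wz": 0, "hand": 0.7},
  {"x": 0, "y": 50, "z": 0, "wx": 0, "wy": 0, "wz": 0, "hand": 1},
  {"x": 0, "y": 50, "z": 0, "wx": 0, "wy": 0, "wz": 0, "hand": 1},
  {"x": 0, "y": 50, "z": 0, "wx": 0, "wy": 0, "wz": 0, "hand": 1},
  {"x": 0, "y": 50, "z": 0, "wx": 0, "wy": 0, "wz": 0, "hand": 1},
], newtons=6)

```text
time: 11.55
tool_pos: [0.4616, -0.3495, 0.0466]
orientation: [-1.323, -1.015, 1.015]
contact_force: [0.1, -0.3, 0.0]
opening: 0.0147
```

>>> arm_command([
  {"x": 0, "y": 0, "z": 0, "wx": 0, "wy": 0, "wz": 0, "hand": 1},
  {"x": 0, "y": 0, "z": 0, "wx": 0, "wy": 0, "wz": 0, "hand": 1},
  {"x": 0, "y": 0, "z": 0, "wx": 0, "wy": 0, "wz": 0, "hand": 1},
], newtons=25)

```text
time: 11.8
tool_pos: [0.4616, -0.3495, 0.0465]
orientation: [-1.323, -1.015, 1.014]
contact_force: [0.1, 0.8, 7.6]
opening: 0.0129
```

>>> arm_command([
  {"x": 0, "y": -8, "z": 0, "wx": 0, "wy": 0, "wz": 0, "hand": 1},
  {"x": 0, "y": -25, "z": 0, "wx": 0, "wy": 0, "wz": 0, "hand": 1},
  {"x": 0, "y": -50, "z": 0, "wx": 0, "wy": 0, "wz": 0, "hand": 1},
  {"x": 0, "y": -80, "z": 0, "wx": 0, "wy": 0, "wz": 0, "hand": 1},
  {"x": 0, "y": -100, "z": 0, "wx": 0, "wy": 0, "wz": 0, "hand": 1},
  {"x": 0, "y": -100, "z": 0, "wx": 0, "wy": 0, "wz": 0, "hand": 1},
  {"x": 0, "y": -100, "z": 0, "wx": 0, "wy": 0, "wz": 0, "hand": 1},
], newtons=25)

```text
time: 12.38
tool_pos: [0.4613, -0.3492, 0.1466]
orientation: [-1.323, -1.015, 1.015]
contact_force: [-0.3, -0.9, -1.6]
opening: 0.0131
```

```bash
python3 samp.py 3; python3 -c "
from h import *
s=telemetry.read_state();print(s['time'],s['contact_force'],s['ft_torque'],s['tool_pos'])
inc(.47,.1,.15,90)
im=imaging.snapshot('scene'); cv2.imwrite('pics/a5.png',cv2.resize(im[220:330,130:260],None,fx=6,fy=6)[:600])"
```

```text
[12.57 12.57 12.45] 12.532285646011987 0.05560854379023399
12.5333 [-0.54222431 -0.04948659 -1.69248872] [-0.0017626  -0.01846214  0.00529813] [ 0.46063095 -0.3486597   0.14452758]
xyz [435.8  -4.7 106.9] w [ -0.11 -14.98   0.09]
```

View pics/a5.png

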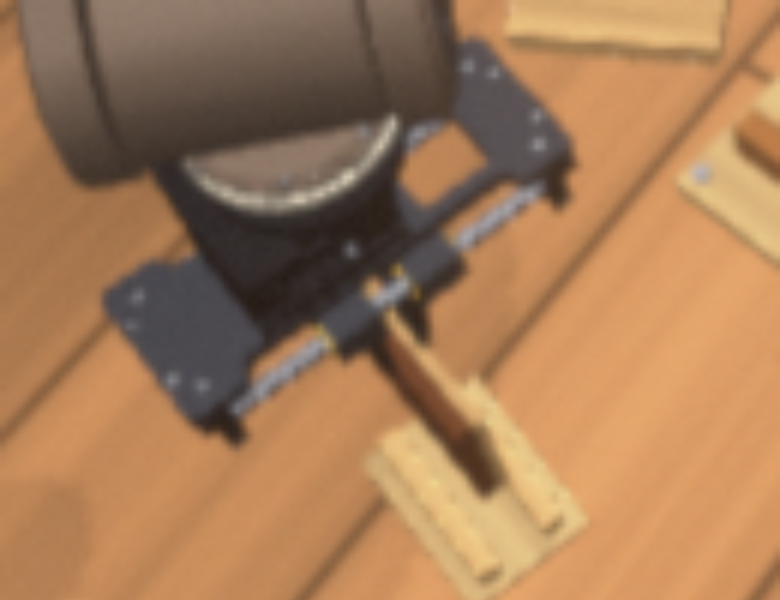

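```bash
cat > prof.py <<'E'
from h import *
def prof(n,O,yaw,z,ys,xs,f):
    im=cv2.imread(f); a=np.radians(yaw); X=np.array([np.cos(a),np.sin(a)]);Y=np.array([-np.sin(a),np.cos(a)])
    uv=np.array([[proj(n,[*(O+x*X+y*Y),z]) for x in xs] for y in ys],np.float32)
    return cv2.remap(im,uv[...,0].copy(),uv[...,1].copy(),cv2.INTER_CUBIC)
if __name__=="__main__":
    O=np.array([.536,.3098]);ys=np.arange(-34,38,1)/1e3;
    for yaw in (3.25,):
        for n,f in(("top","pics/top0.png"),("scene","pics/scene0.png")):
            R=[prof(n,O,yaw,.044,ys,np.linspace(a,b,40),f).astype(float).mean(1) for a,b in((-.05,-.02),(.02,.05))]
            for y,p,q in zip(ys,*R): print(n,round(y*1e3),p.round(0).astype(int),q.round(0).astype(int))
E
python3 prof.py
```

```text
Traceback (most recent call last):
  File "prof.py", line 10, in <module>
    R=[prof(n,O,yaw,.044,ys,np.linspace(a,b,40),f).astype(float).mean(1) for a,b in((-.05,-.02),(.02,.05))]
       ~~~~^^^^^^^^^^^^^^^^^^^^^^^^^^^^^^^^^^^^^^^
  File "prof.py", line 4, in prof
    uv=np.array([[proj(n,[*(O+x*X+y*Y),z]) for x in xs] for y in ys],np.float32)
                  ~~~~^^^^^^^^^^^^^^^^^^^^
  File "h.py", line 10, in proj
    f,cx,cy,R,t=cal(n); p=R@np.asarray(X)+t; return f*p[0]/p[2]+cx,f*p[1]/p[2]+cy
                ~~~^^^
  File "h.py", line 5, in cal
    c=imaging.get_calibration(n); f=210/np.tan(np.radians(c['fov_y']/2)); return f,c['cx'],c['cy'],np.array(c['R']),np.array(c['t'])
ValueError: time passes only in moves, steps and waits
```

```bash
sed -i 's/^def cal/import functools\n@functools.lru_cache(None)\ndef cal/' h.py; python3 prof.py
```

```text
top -34 [117 153 178] [115 152 177]
top -33 [118 154 180] [117 154 179]
top -32 [118 155 181] [117 155 180]
top -31 [119 156 182] [118 156 181]
top -30 [117 154 180] [118 156 181]
top -29 [112 147 173] [114 150 175]
top -28 [106 140 164] [106 140 164]
top -27 [ 96 126 148] [ 97 127 150]
top -26 [ 81 107 127] [ 82 109 130]
top -25 [ 67  89 108] [ 68  90 109]
top -24 [55 74 92] [56 75 93]
top -23 [47 64 84] [46 64 83]
top -22 [45 63 86] [43 61 84]
top -21 [47 67 95] [46 65 93]
top -20 [ 52  75 108] [ 51  72 105]
top -19 [ 59  84 122] [ 56  80 116]
top -18 [ 65  93 134] [ 61  88 127]
top -17 [ 68  98 140] [ 65  94 135]
top -16 [ 69  99 142] [ 67  96 137]
top -15 [ 70 101 144] [ 67  96 138]
top -14 [ 70 101 144] [ 68  98 139]
top -13 [ 70 101 143] [ 69  98 140]
top -12 [ 70 101 143] [ 69  98 139]
top -11 [ 70 101 144] [ 68  97 139]
top -10 [ 70 100 143] [ 67  96 138]
top -9 [ 68  97 140] [ 65  94 136]
top -8 [ 65  94 136] [ 62  90 132]
top -7 [ 63  92 133] [ 59  87 129]
top -6 [ 62  90 129] [ 60  87 127]
top -5 [ 62  89 127] [ 63  89 126]
top -4 [ 68  95 131] [ 67  94 129]
top -3 [ 78 10
[... 3386 characters left out ...]
ene 19 [  0 198 225] [  0 198 224]
scene 20 [  0 206 228] [  0 206 228]
scene 21 [  0 215 232] [  0 214 232]
scene 22 [  0 223 236] [  0 223 236]
scene 23 [  1 229 238] [  1 230 239]
scene 24 [  3 233 240] [  3 234 241]
scene 25 [  7 234 240] [  8 236 241]
scene 26 [ 14 232 238] [ 14 234 239]
scene 27 [ 22 227 233] [ 22 229 234]
scene 28 [ 31 218 225] [ 30 220 226]
scene 29 [ 41 206 214] [ 38 207 215]
scene 30 [ 50 190 201] [ 45 192 201]
scene 31 [ 57 173 186] [ 52 174 185]
scene 32 [ 63 155 170] [ 58 154 168]
scene 33 [ 66 137 155] [ 61 136 153]
scene 34 [ 67 120 142] [ 63 119 139]
scene 35 [ 66 106 131] [ 63 104 128]
scene 36 [ 63  95 123] [ 61  93 120]
scene 37 [ 59  87 118] [ 59  86 115]
```

```bash
python3 - <<'E'
from h import *
t=cv2.imread("pics/top0.png");s=cv2.imread("pics/scene0.png")
def c(im,x,y,w,h,k): return cv2.resize(im[y:y+h,x:x+w],None,fx=k,fy=k,interpolation=cv2.INTER_CUBIC)
cv2.imwrite("pics/z5.png",np.hstack([c(t,95,135,100,90,4)[:360],c(s,305,110,90,90,4)]))
O=np.array([.536,.3098]);a=np.radians(3.25);X=np.array([np.cos(a),np.sin(a)]);Y=np.array([-X[1],X[0]])
O=O+.0017*Y
# pin: white pixels search
for n,im,(u0,u1,v0,v1) in (("top",t,(160,176,142,156)),("scene",s,(352,366,160,182))):
    g=im[v0:v1,u0:u1].astype(float); mn=g.min(2); w=np.clip(mn-.75*mn.max(),0,None); vv,uu=np.mgrid[v0:v1,u0:u1]
    u=(w*uu).sum()/w.sum();v=(w*vv).sum()/w.sum(); P=ray(n,u,v,.027)[:2]-O; print(n,u,v,mn.max(),'clamp xy',P@X,P@Y)
E
```

```text
top 166.9359375 149.8859375 209.0 clamp xy 0.08499885884330724 0.006504665293364432
scene 359.2088607594937 171.5253164556962 204.0 clamp xy 0.08298519237272518 0.007303508366721893
```

View pics/z5.png

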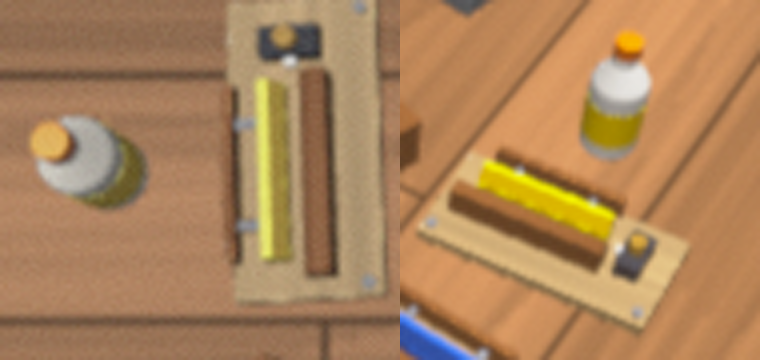

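```bash
python3 - <<'E'
from h import *
print('glue',ray("top",107.6,169.6,.125), ray("scene",305+628/4-100,110+45/4,.125))
O=np.array([.536,.3098]);a=np.radians(3.25);X=np.array([np.cos(a),np.sin(a)]);Y=np.array([-X[1],X[0]])
C=O+(.0017+.008)*Y+.005*X; print('C',C)
inc(.5,.0,.15,84); inc(*C,.15,93.25)
E
```

```text
glue [0.54305143 0.45763282 0.125     ] [0.54258653 0.45614337 0.125     ]
C [0.54044204 0.31976786]
xyz [347.1  -5.   52.2] w [-0.11 -8.97  0.08]
xyz [666.4  -4.5  95.7] w [ -0.11 -18.22   0.09]
```

>>> arm_command([
  {"x": 20, "y": -5, "z": 3, "wx": 0, "wy": 0, "wz": 0, "hand": 1},
  {"x": 60, "y": -5, "z": 9, "wx": 0, "wy": -1, "wz": 0, "hand": 1},
  {"x": 100, "y": -5, "z": 14, "wx": 0, "wy": -2, "wz": 0, "hand": 1},
  {"x": 140, "y": -5, "z": 20, "wx": 0, "wy": -3, "wz": 0, "hand": 1},
  {"x": 180, "y": -5, "z": 26, "wx": 0, "wy": -4, "wz": 0, "hand": 1},
  {"x": 220, "y": -5, "z": 32, "wx": 0, "wy": -5, "wz": 0, "hand": 1},
  {"x": 260, "y": -5, "z": 37, "wx": 0, "wy": -6, "wz": 0, "hand": 1},
  {"x": 300, "y": -5, "z": 43, "wx": 0, "wy": -7, "wz": 0, "hand": 1},
], newtons=25)

```text
time: 13.25
tool_pos: [0.4968, -0.0464, 0.15]
orientation: [-1.27, -1.106, 1.107]
contact_force: [1.0, -0.0, -2.1]
opening: 0.0129
```

```bash
python3 - <<'E'
from h import *
inc(.54044,.31977,.15,93.25)
E
```

```text
xyz [3.686e+02 1.000e-01 7.300e+00] w [ -0.08 -11.19   0.02]
```

>>> arm_command([
  {"x": 40, "y": 0, "z": 1, "wx": 0, "wy": -1.4, "wz": 0, "hand": 1},
  {"x": 80, "y": 0, "z": 2, "wx": 0, "wy": -2.8, "wz": 0, "hand": 1},
  {"x": 120, "y": 0, "z": 2, "wx": 0, "wy": -4.2, "wz": 0, "hand": 1},
  {"x": 160, "y": 0, "z": 3, "wx": 0, "wy": -5.6, "wz": 0, "hand": 1},
  {"x": 200, "y": 0, "z": 4, "wx": 0, "wy": -7, "wz": 0, "hand": 1},
  {"x": 240, "y": 0, "z": 5, "wx": 0, "wy": -8.4, "wz": 0, "hand": 1},
  {"x": 280, "y": 0, "z": 6, "wx": 0, "wy": -9.8, "wz": 0, "hand": 1},
  {"x": 315, "y": 0, "z": 6, "wx": 0, "wy": -11.2, "wz": 0, "hand": 1},
], newtons=25)

```text
time: 13.92
tool_pos: [0.5343, 0.267, 0.1497]
orientation: [-1.18, -1.251, 1.253]
contact_force: [-0.4, -0.2, -2.0]
opening: 0.0126
```

```bash
python3 - <<'E'
from h import *
inc(.54044,.31977,.12,93.25)
E
```

```text
xyz [52.3 29.7 -9.3] w [-0.1   0.09 -0.02]
```

>>> arm_command([
  {"x": 25, "y": 0, "z": -5, "wx": 0, "wy": 0, "wz": 0, "hand": 1},
  {"x": 42, "y": 8, "z": -9, "wx": 0, "wy": 0, "wz": 0, "hand": 1},
  {"x": 50, "y": 20, "z": -9, "wx": 0, "wy": 0, "wz": 0, "hand": 1},
  {"x": 52, "y": 25, "z": -9, "wx": 0, "wy": 0, "wz": 0, "hand": 1},
  {"x": 52, "y": 25, "z": -9, "wx": 0, "wy": 0, "wz": 0, "hand": 1},
  {"x": 52, "y": 25, "z": -9, "wx": 0, "wy": 0, "wz": 0, "hand": 1},
], newtons=25)

```text
time: 14.42
tool_pos: [0.5407, 0.3155, 0.125]
orientation: [-1.182, -1.248, 1.251]
contact_force: [0.5, 1.0, -1.6]
opening: 0.0128
```

```bash
python3 - <<'E'
from h import *
inc(.54044,.31977,.12,93.25)
s=telemetry.read_state();print(s['contact_force'],s['ft_torque'],s['opening'],s['time'])
for n,b in(("scene",(130,220,300,400)),("top",(110,240,120,240))):
    im=imaging.snapshot(n); cv2.imwrite(f"pics/b1{n}.png",cv2.resize(im[b[0]:b[1],b[2]:b[3]],None,fx=5,fy=5,interpolation=cv2.INTER_CUBIC)[:600])
E
```

```text
xyz [4.3 5.  0. ] w [-0.1  -0.08 -0.05]
[ 0.49048354  0.95410355 -1.55333454] [ 0.05318632 -0.02099163  0.00045759] 0.012782431131069244 14.4167
```

View pics/b1scene.png

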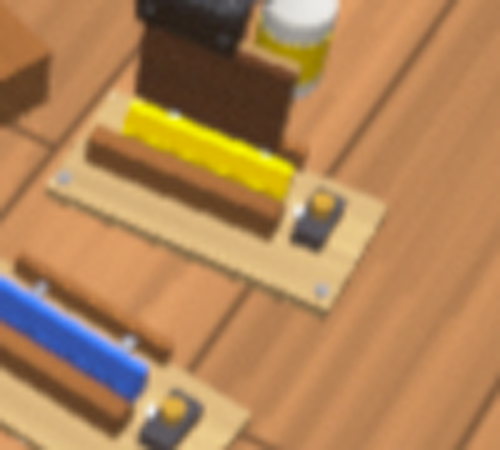

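View pics/b1top.png

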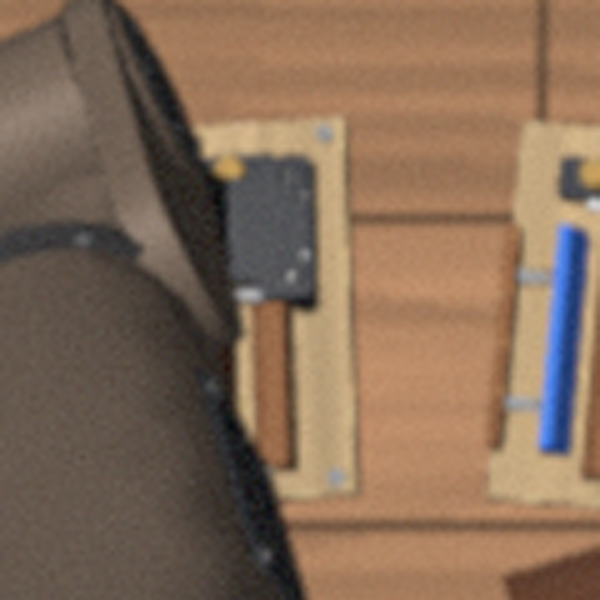

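>>> arm_command([
  {"x": 3, "y": 12, "z": 0, "wx": 0, "wy": 0, "wz": 0, "hand": 1},
  {"x": 3.5, "y": 24, "z": 0, "wx": 0, "wy": 0, "wz": 0, "hand": 1},
  {"x": 3.5, "y": 36, "z": 0, "wx": 0, "wy": 0, "wz": 0, "hand": 1},
  {"x": 3.5, "y": 36, "z": 0, "wx": 0, "wy": 0, "wz": 0, "hand": 1},
  {"x": 3.5, "y": 36, "z": 0, "wx": 0, "wy": 0, "wz": 0, "hand": 1},
], newtons=25)

```text
time: 14.93
tool_pos: [0.5403, 0.3201, 0.0886]
orientation: [-1.181, -1.249, 1.252]
contact_force: [0.5, -0.4, -1.4]
opening: 0.0126
```

```bash
cat > st.py <<'E'
from h import *
a=np.radians(3.25);X=np.array([np.cos(a),np.sin(a)]);Y=np.array([-X[1],X[0]]);O=np.array([.536,.3098])+.0017*Y
s=telemetry.read_state();p=s['tool_pos'];d=p[:2]-O;F=s['contact_force']
print('t',s['time'],'clamp xyz mm',(d@X*1e3).round(2),(d@Y*1e3).round(2),(p[2]*1e3).round(2),'F clamp',(F[:2]@X).round(1),(F[:2]@Y).round(1),F[2].round(1),'T',s['ft_torque'].round(2),'open',s['opening'])
inc(*(O+.005*X+.008*Y),.0535,93.25)
E
python3 st.py
```

```text
t 14.9333 clamp xyz mm 4.9 8.36 88.61 F clamp 0.4 -0.4 -1.4 T [-0.04  0.01 -0.05] open 0.012584420315895689
xyz [-0.3 35.1 -0.2] w [-0.11 -0.03 -0.04]
```

>>> arm_command([
  {"x": 0, "y": 4, "z": 0, "wx": 0, "wy": 0, "wz": 0, "hand": 1},
  {"x": 0, "y": 8, "z": 0, "wx": 0, "wy": 0, "wz": 0, "hand": 1},
  {"x": 0, "y": 11, "z": 0, "wx": 0, "wy": 0, "wz": 0, "hand": 1},
  {"x": 0, "y": 14, "z": 0, "wx": 0, "wy": 0, "wz": 0, "hand": 1},
  {"x": 0, "y": 14, "z": 0, "wx": 0, "wy": 0, "wz": 0, "hand": 1},
], newtons=25)

```text
time: 15.35
tool_pos: [0.5405, 0.3204, 0.0753]
orientation: [-1.182, -1.25, 1.251]
contact_force: [-0.5, 0.5, -1.4]
opening: 0.0126
```

```bash
python3 st.py
```

```text
t 15.35 clamp xyz mm 5.14 8.58 75.26 F clamp -0.4 0.5 -1.4 T [ 0.04 -0.02  0.01] open 0.012582048808012957
xyz [-0.6 21.8  0.1] w [-0.04 -0.02 -0.01]
```

>>> arm_command([
  {"x": -0.4, "y": 2, "z": 0, "wx": 0, "wy": 0, "wz": 0, "hand": 1},
  {"x": -0.4, "y": 4, "z": 0, "wx": 0, "wy": 0, "wz": 0, "hand": 1},
  {"x": -0.4, "y": 4, "z": 0, "wx": 0, "wy": 0, "wz": 0, "hand": 1},
], newtons=25)

```text
time: 15.6
tool_pos: [0.5407, 0.3199, 0.0716]
orientation: [-1.182, -1.25, 1.251]
contact_force: [0.9, -0.1, -0.7]
opening: 0.0125
```

```bash
python3 st.py
```

```text
t 15.6 clamp xyz mm 5.31 8.13 71.56 F clamp 0.9 -0.2 -0.7 T [-0.04  0.01  0.02] open 0.012544673188801585
xyz [-0.1 18.1  0.3] w [-0.01 -0.02 -0.01]
```

>>> arm_command([
  {"x": 0, "y": 2, "z": 0, "wx": 0, "wy": 0, "wz": 0, "hand": 1},
  {"x": 0, "y": 4, "z": 0, "wx": 0, "wy": 0, "wz": 0, "hand": 1},
  {"x": 0, "y": 4, "z": 0, "wx": 0, "wy": 0, "wz": 0, "hand": 1},
], newtons=25)

```text
time: 15.85
tool_pos: [0.5412, 0.3202, 0.0681]
orientation: [-1.182, -1.252, 1.25]
contact_force: [0.5, 0.4, 2.7]
opening: 0.0128
```

```bash
python3 st.py
```

```text
t 15.85 clamp xyz mm 5.77 8.43 68.09 F clamp 0.5 0.4 2.7 T [ 0.02 -0.1   0.02] open 0.012803870950243964
xyz [-0.4 14.6  0.8] w [ 0.06 -0.02  0.03]
```

>>> arm_command([
  {"x": 0, "y": 1, "z": 0, "wx": 0, "wy": 0, "wz": 0, "hand": 1},
  {"x": 0, "y": 2, "z": 0, "wx": 0, "wy": 0, "wz": 0, "hand": 1},
  {"x": 0, "y": 2, "z": 0, "wx": 0, "wy": 0, "wz": 0, "hand": 1},
], newtons=25)

```text
time: 16.1
tool_pos: [0.5409, 0.3201, 0.0657]
orientation: [-1.182, -1.251, 1.25]
contact_force: [0.9, -0.2, 1.5]
opening: 0.0124
```

```bash
python3 st.py
```

```text
t 16.1 clamp xyz mm 5.45 8.29 65.75 F clamp 0.9 -0.2 1.5 T [ 0.14 -0.07 -0.01] open 0.012376795035249024
xyz [-0.3 12.2  0.4] w [ 0.01 -0.02  0.01]
```

>>> arm_command([
  {"x": 0, "y": 1, "z": 0, "wx": 0, "wy": 0, "wz": 0, "hand": 1},
  {"x": 0, "y": 2, "z": 0, "wx": 0, "wy": 0, "wz": 0, "hand": 1},
  {"x": 0, "y": 2, "z": 0, "wx": 0, "wy": 0, "wz": 0, "hand": 1},
], newtons=25)

```text
time: 16.35
tool_pos: [0.5407, 0.32, 0.0635]
orientation: [-1.182, -1.25, 1.251]
contact_force: [-0.1, -0.3, 0.0]
opening: 0.0128
```

```bash
python3 st.py
```

```text
t 16.35 clamp xyz mm 5.26 8.22 63.51 F clamp -0.1 -0.3 0.0 T [ 0.24 -0.13  0.02] open 0.01278708713744537
xyz [-0.2 10.   0.3] w [-0.02 -0.02 -0.  ]
```

>>> arm_command([
  {"x": 0, "y": 1.5, "z": 0, "wx": 0, "wy": 0, "wz": 0, "hand": 1},
  {"x": 0, "y": 3, "z": 0, "wx": 0, "wy": 0, "wz": 0, "hand": 1},
  {"x": 0, "y": 4.5, "z": 0, "wx": 0, "wy": 0, "wz": 0, "hand": 1},
  {"x": 0, "y": 6, "z": 0, "wx": 0, "wy": 0, "wz": 0, "hand": 1},
  {"x": 0, "y": 6, "z": 0, "wx": 0, "wy": 0, "wz": 0, "hand": 1},
], newtons=25)

```text
time: 16.77
tool_pos: [0.5407, 0.32, 0.0575]
orientation: [-1.182, -1.25, 1.251]
contact_force: [0.8, 1.5, -0.9]
opening: 0.0125
```

```bash
python3 st.py
```

```text
t 16.7667 clamp xyz mm 5.31 8.23 57.46 F clamp 0.9 1.4 -0.9 T [ 0.29 -0.05 -0.02] open 0.012469003171101844
xyz [-0.2  4.   0.3] w [-0.02 -0.03  0.  ]
```

>>> arm_command([
  {"x": 0, "y": 0.8, "z": 0, "wx": 0, "wy": 0, "wz": 0, "hand": 1},
  {"x": 0, "y": 1.6, "z": 0, "wx": 0, "wy": 0, "wz": 0, "hand": 1},
  {"x": 0, "y": 2.4, "z": 0, "wx": 0, "wy": 0, "wz": 0, "hand": 1},
  {"x": 0, "y": 2.4, "z": 0, "wx": 0, "wy": 0, "wz": 0, "hand": 1},
], newtons=25)

```text
time: 17.1
tool_pos: [0.5408, 0.3201, 0.0553]
orientation: [-1.182, -1.251, 1.25]
contact_force: [-0.5, 1.6, 0.7]
opening: 0.0126
```

```bash
python3 st.py
```

```text
t 17.1 clamp xyz mm 5.37 8.28 55.34 F clamp -0.5 1.6 0.7 T [ 0.29 -0.09  0.  ] open 0.012551177596065128
xyz [-0.3  1.8  0.4] w [ 0.   -0.02  0.01]
```

>>> arm_command([
  {"x": 0, "y": 0.5, "z": 0, "wx": 0, "wy": 0, "wz": 0, "hand": 1},
  {"x": 0, "y": 1, "z": 0, "wx": 0, "wy": 0, "wz": 0, "hand": 1},
  {"x": 0, "y": 1, "z": 0, "wx": 0, "wy": 0, "wz": 0, "hand": 1},
], newtons=25)

```text
time: 17.35
tool_pos: [0.5408, 0.32, 0.0544]
orientation: [-1.182, -1.251, 1.25]
contact_force: [0.9, 0.9, 1.7]
opening: 0.0123
```

```bash
python3 st.py
```

```text
t 17.35 clamp xyz mm 5.41 8.26 54.41 F clamp 1.0 0.9 1.7 T [ 0.36 -0.04  0.05] open 0.01230521724716396
xyz [-0.3  0.9  0.4] w [ 0.01 -0.03  0.01]
```

>>> arm_command([
  {"x": 0, "y": 0.6, "z": 0, "wx": 0, "wy": 0, "wz": 0, "hand": 1},
  {"x": 0, "y": 0.6, "z": 0, "wx": 0, "wy": 0, "wz": 0, "hand": 1},
], newtons=25)

```text
time: 17.52
tool_pos: [0.5408, 0.3201, 0.0538]
orientation: [-1.182, -1.251, 1.25]
contact_force: [0.2, 0.3, 0.5]
opening: 0.0128
```

```bash
python3 st.py
```

```text
t 17.5167 clamp xyz mm 5.4 8.27 53.81 F clamp 0.2 0.3 0.5 T [ 0.34 -0.03  0.02] open 0.012780544844128033
xyz [-0.3  0.3  0.4] w [ 0.01 -0.02  0.01]
```

>>> arm_command([
  {"x": 0, "y": 0.6, "z": 0, "wx": 0, "wy": 0, "wz": 0, "hand": 1},
  {"x": 0, "y": 0.6, "z": 0, "wx": 0, "wy": 0, "wz": 0, "hand": 1},
], newtons=25)

```text
time: 17.68
tool_pos: [0.5409, 0.3202, 0.0536]
orientation: [-1.182, -1.251, 1.25]
contact_force: [-1.2, 1.5, 5.3]
opening: 0.0127
```

```bash
python3 st.py
```

```text
t 17.6833 clamp xyz mm 5.44 8.38 53.63 F clamp -1.1 1.6 5.3 T [ 0.31  0.29 -0.02] open 0.012731768247223172
xyz [-0.4  0.1  0.4] w [ 0.02 -0.02  0.02]
```

>>> arm_command([
  {"x": 0, "y": 0.5, "z": 0, "wx": 0, "wy": 0, "wz": 0, "hand": 1},
  {"x": 0, "y": 0.5, "z": 0, "wx": 0, "wy": 0, "wz": 0, "hand": 1},
], newtons=25)

```text
time: 17.85
tool_pos: [0.5409, 0.3203, 0.0535]
orientation: [-1.182, -1.251, 1.25]
contact_force: [-2.2, 1.0, 9.4]
opening: 0.0127
```

```bash
python3 st.py
```

```text
t 17.85 clamp xyz mm 5.49 8.48 53.55 F clamp -2.1 1.1 9.4 T [0.3  0.48 0.03] open 0.012674722877090294
xyz [-0.5  0.   0.5] w [ 0.04 -0.02  0.03]
```

>>> arm_command([
  {"x": -0.3, "y": 0, "z": 0, "wx": 0.3, "wy": 0, "wz": 0, "hand": 1},
  {"x": -0.3, "y": 0, "z": 0, "wx": 0.3, "wy": 0, "wz": 0, "hand": 1},
], newtons=25)

```text
time: 18.02
tool_pos: [0.5407, 0.3201, 0.0535]
orientation: [-1.178, -1.247, 1.253]
contact_force: [-3.4, 2.5, 9.3]
opening: 0.0125
```

```bash
python3 st.py
```

```text
t 18.0167 clamp xyz mm 5.31 8.28 53.52 F clamp -3.3 2.7 9.3 T [0.52 0.66 0.06] open 0.012532151654131138
xyz [-0.3  0.   0.3] w [-0.3  -0.03  0.04]
```

>>> arm_command([
  {"x": 0, "y": -0.4, "z": 0, "wx": -0.3, "wy": 0, "wz": 0, "hand": 1},
  {"x": 0, "y": -0.4, "z": -2, "wx": -0.3, "wy": 0, "wz": 0, "hand": 1},
  {"x": 0, "y": -0.4, "z": -4, "wx": -0.3, "wy": 0, "wz": 0, "hand": 1},
  {"x": 0, "y": -0.4, "z": -6, "wx": -0.3, "wy": 0, "wz": 0, "hand": 1},
  {"x": 0, "y": -0.4, "z": -6, "wx": -0.3, "wy": 0, "wz": 0, "hand": 1},
], newtons=25)

```text
time: 18.43
tool_pos: [0.546, 0.3203, 0.0537]
orientation: [-1.181, -1.249, 1.251]
contact_force: [-7.0, 1.6, 10.8]
opening: 0.0129
```

```bash
python3 st.py
```

```text
t 18.4333 clamp xyz mm 10.57 8.17 53.67 F clamp -6.9 1.9 10.8 T [0.4  1.19 0.05] open 0.012900334811344357
xyz [-0.2  0.2  5.6] w [-0.1  -0.02  0.01]
```

>>> arm_command([
  {"x": 0, "y": -0.5, "z": -1, "wx": 0, "wy": 0, "wz": 0, "hand": 1},
  {"x": 0, "y": -0.5, "z": -3, "wx": 0, "wy": 0, "wz": 0, "hand": 1},
  {"x": 0, "y": -0.5, "z": -5, "wx": 0, "wy": 0, "wz": 0, "hand": 1},
  {"x": 0, "y": -0.5, "z": -7, "wx": 0, "wy": 0, "wz": 0, "hand": 1},
  {"x": 0, "y": -0.5, "z": -7, "wx": 0, "wy": 0, "wz": 0, "hand": 1},
], newtons=25)

```text
time: 18.85
tool_pos: [0.553, 0.3206, 0.0539]
orientation: [-1.181, -1.249, 1.252]
contact_force: [-5.6, 1.4, 7.2]
opening: 0.0129
```

```bash
python3 st.py
```

```text
t 18.85 clamp xyz mm 17.55 8.09 53.89 F clamp -5.5 1.7 7.2 T [0.41 1.08 0.02] open 0.012907381219857956
xyz [-0.1  0.4 12.5] w [-0.11 -0.02 -0.  ]
```

>>> arm_command([
  {"x": 0, "y": -0.3, "z": -2, "wx": 0, "wy": 0, "wz": 0, "hand": 1},
  {"x": 0, "y": -0.3, "z": -4, "wx": 0, "wy": 0, "wz": 0, "hand": 1},
  {"x": 0, "y": -0.3, "z": -6, "wx": 0, "wy": 0, "wz": 0, "hand": 1},
  {"x": 0, "y": -0.3, "z": -7, "wx": 0, "wy": 0, "wz": 0, "hand": 1},
  {"x": 0, "y": -0.3, "z": -8, "wx": 0, "wy": 0, "wz": 0, "hand": 1},
  {"x": 0, "y": -0.3, "z": -8, "wx": 0, "wy": 0, "wz": 0, "hand": 1},
], newtons=25)

```text
time: 19.35
tool_pos: [0.5608, 0.321, 0.0541]
orientation: [-1.181, -1.249, 1.252]
contact_force: [-5.7, 1.0, 6.5]
opening: 0.0125
```

```bash
python3 st.py; python3 -c "
from h import *
im=imaging.snapshot('scene'); cv2.imwrite('pics/b2.png',cv2.resize(im[130:220,300:400],None,fx=6,fy=6,interpolation=cv2.INTER_CUBIC))"
```

```text
t 19.35 clamp xyz mm 25.41 8.03 54.06 F clamp -5.6 1.3 6.5 T [0.37 1.14 0.06] open 0.01249680296047591
xyz [-0.   0.6 20.4] w [-0.12 -0.02 -0.01]
```

View pics/b2.png

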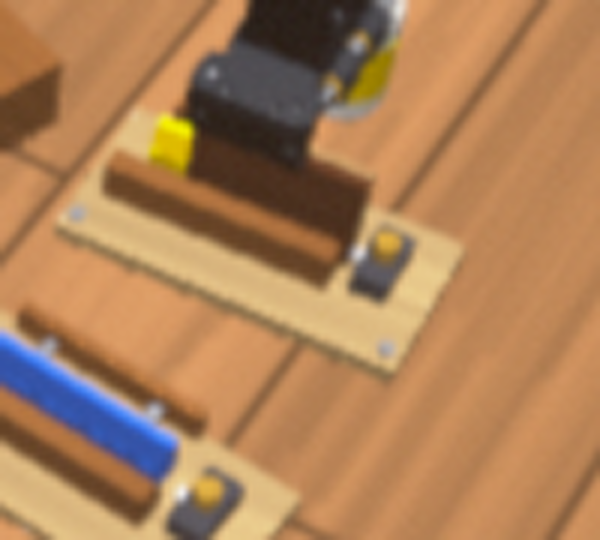

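>>> arm_command([
  {"x": 0, "y": 0, "z": -1, "wx": 0, "wy": 0, "wz": 0, "hand": 1},
  {"x": 0, "y": 0, "z": -2, "wx": 0, "wy": 0, "wz": 0, "hand": 1},
  {"x": 0, "y": 0, "z": -3, "wx": 0, "wy": 0, "wz": 0, "hand": 1},
  {"x": 0, "y": 0, "z": -4, "wx": 0, "wy": 0, "wz": 0, "hand": 1},
], newtons=25)

```text
time: 19.73
tool_pos: [0.5646, 0.3212, 0.0541]
orientation: [-1.18, -1.249, 1.252]
contact_force: [-6.0, 1.4, 7.8]
opening: 0.0125
```

```bash
python3 st.py
```

```text
t 19.7333 clamp xyz mm 29.16 8.04 54.07 F clamp -6.0 1.7 7.8 T [0.37 1.31 0.03] open 0.012462337737263149
xyz [-0.   0.6 24.2] w [-0.14 -0.02 -0.01]
```

>>> arm_command([
  {"x": 0, "y": 0, "z": -0.7, "wx": 0, "wy": 0, "wz": 0, "hand": 1},
  {"x": 0, "y": 0, "z": -1.4, "wx": 0, "wy": 0, "wz": 0, "hand": 1},
], newtons=25)

```text
time: 19.9
tool_pos: [0.566, 0.3212, 0.0541]
orientation: [-1.18, -1.249, 1.252]
contact_force: [-7.0, 1.0, 7.3]
opening: 0.0128
```

```bash
python3 st.py;python3 -c "
from h import *
im=imaging.snapshot('scene'); cv2.imwrite('pics/b3.png',cv2.resize(im[140:210,320:400],None,fx=7,fy=7,interpolation=cv2.INTER_CUBIC))"
```

```text
t 19.9 clamp xyz mm 30.55 8.03 54.07 F clamp -7.0 1.4 7.3 T [0.37 1.35 0.  ] open 0.012782742965513004
xyz [-0.   0.6 25.6] w [-0.14 -0.02 -0.01]
```

View pics/b3.png

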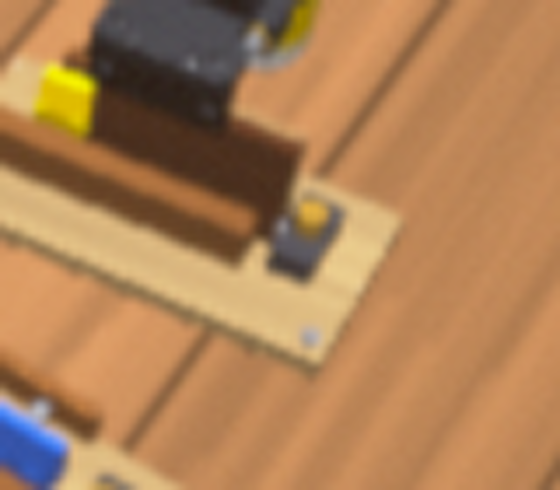

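Pin is nearly in (only a faint white at (282,228)); continue in small steps.

>>> arm_command([
  {"x": 0, "y": 0, "z": -0.5, "wx": 0, "wy": 0, "wz": 0, "hand": 1},
  {"x": 0, "y": 0, "z": -1, "wx": 0, "wy": 0, "wz": 0, "hand": 1},
], newtons=25)

```text
time: 20.12
tool_pos: [0.5669, 0.3213, 0.0541]
orientation: [-1.18, -1.249, 1.252]
contact_force: [-6.3, 1.8, 8.4]
opening: 0.0128
```

```bash
python3 st.py
```

```text
t 20.1167 clamp xyz mm 31.53 8.04 54.08 F clamp -6.2 2.1 8.4 T [ 0.34  1.33 -0.02] open 0.012823659367468892
xyz [-0.   0.6 26.5] w [-0.14 -0.02 -0.01]
```

>>> arm_command([
  {"x": 0, "y": 0, "z": -0.5, "wx": 0, "wy": 0, "wz": 0, "hand": 1},
  {"x": 0, "y": 0, "z": -1, "wx": 0, "wy": 0, "wz": 0, "hand": 1},
], newtons=25)

```text
time: 20.28
tool_pos: [0.5679, 0.3214, 0.0541]
orientation: [-1.18, -1.249, 1.252]
contact_force: [-7.2, 1.5, 8.2]
opening: 0.0128
```

```bash
python3 st.py
```

```text
t 20.2833 clamp xyz mm 32.51 8.08 54.1 F clamp -7.1 1.9 8.2 T [ 0.34  1.61 -0.01] open 0.012774766920995741
xyz [-0.1  0.7 27.5] w [-0.14 -0.02 -0.01]
```

>>> arm_command([
  {"x": 0, "y": 0, "z": -0.4, "wx": 0, "wy": 0, "wz": 0, "hand": 1},
  {"x": 0, "y": 0, "z": -0.8, "wx": 0, "wy": 0, "wz": 0, "hand": 1},
], newtons=25)

```text
time: 20.45
tool_pos: [0.568, 0.3213, 0.054]
orientation: [-1.18, -1.247, 1.253]
contact_force: [-11.4, 0.8, 11.1]
opening: 0.0124
```

```bash
python3 st.py;python3 -c "
from h import *
im=imaging.snapshot('scene'); cv2.imwrite('pics/b4.png',cv2.resize(im[140:210,320:400],None,fx=7,fy=7,interpolation=cv2.INTER_CUBIC))"
```

```text
t 20.45 clamp xyz mm 32.62 8.01 54.05 F clamp -11.3 1.4 11.1 T [0.33 2.13 0.02] open 0.012419195666950836
xyz [-0.   0.7 27.6] w [-0.23 -0.02 -0.03]
```

View pics/b4.png

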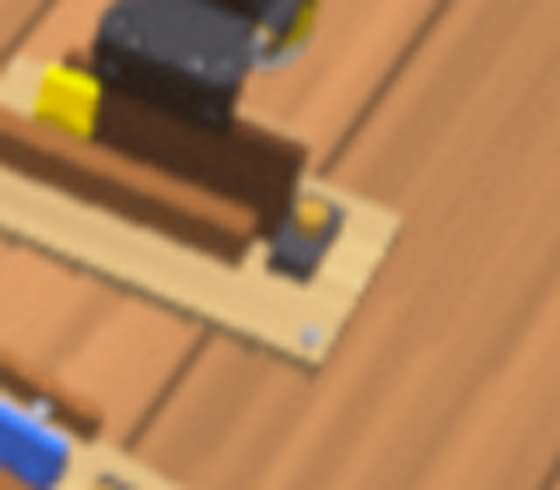

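>>> arm_command([
  {"x": 0, "y": 0.2, "z": -0.1, "wx": -0.1, "wy": 0, "wz": 0, "hand": 1},
  {"x": 0, "y": 0.4, "z": 0.1, "wx": -0.2, "wy": 0, "wz": 0, "hand": 1},
  {"x": 0, "y": 0.4, "z": 0.3, "wx": -0.2, "wy": 0, "wz": 0, "hand": 1},
], newtons=25)

```text
time: 20.75
tool_pos: [0.5681, 0.3214, 0.054]
orientation: [-1.183, -1.251, 1.25]
contact_force: [-8.3, 0.6, 10.5]
opening: 0.0125
```

```bash
python3 st.py
```

```text
t 20.75 clamp xyz mm 32.72 8.1 54.04 F clamp -8.2 1.0 10.5 T [0.3  1.65 0.  ] open 0.012457566403231502
xyz [-0.1  0.5 27.7] w [ 0.05 -0.02 -0.01]
```

>>> arm_command([
  {"x": 0, "y": 0, "z": 0, "wx": 0, "wy": 0, "wz": 0, "hand": 1},
  {"x": 0, "y": 0, "z": 0, "wx": 0, "wy": 0, "wz": 0, "hand": 1},
  {"x": 0, "y": 0, "z": 0, "wx": 0, "wy": 0, "wz": 0, "hand": 0.6},
  {"x": 0, "y": 0, "z": 0, "wx": 0, "wy": 0, "wz": 0, "hand": 0.5},
  {"x": 0, "y": 0, "z": 0, "wx": 0, "wy": 0, "wz": 0, "hand": 0.35},
  {"x": 0, "y": 0, "z": 0, "wx": 0, "wy": 0, "wz": 0, "hand": 0.35},
], newtons=4)

```text
time: 21.25
tool_pos: [0.5698, 0.3212, 0.0532]
orientation: [-1.185, -1.253, 1.249]
contact_force: [-0.4, 0.2, -0.5]
opening: 0.0296
```

```bash
python3 st.py;python3 -c "
from h import *
im=imaging.snapshot('scene'); cv2.imwrite('pics/b5.png',cv2.resize(im[130:210,300:400],None,fx=7,fy=7,interpolation=cv2.INTER_CUBIC))"
```

```text
t 21.25 clamp xyz mm 34.4 7.75 53.23 F clamp -0.4 0.2 -0.5 T [ 0.02 -0.07 -0.03] open 0.029599846299371516
xyz [ 0.2 -0.4 29.4] w [ 0.2  -0.03 -0.01]
```

View pics/b5.png

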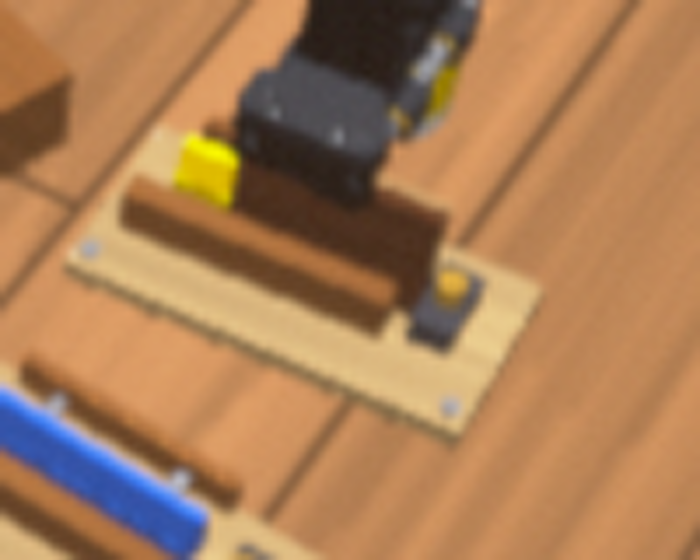

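>>> arm_command([
  {"x": 0, "y": -15, "z": 0, "wx": 0, "wy": 0, "wz": 0, "hand": 0.35},
  {"x": 0, "y": -40, "z": 0, "wx": 0, "wy": 0, "wz": 0, "hand": 0.35},
  {"x": 0, "y": -75, "z": 0, "wx": 0, "wy": 0, "wz": 0, "hand": 0.35},
  {"x": 0, "y": -110, "z": 0, "wx": 0, "wy": 0, "wz": 0, "hand": 0.35},
  {"x": -35, "y": -120, "z": 30, "wx": 0, "wy": 0, "wz": 0, "hand": 0.7},
  {"x": -70, "y": -120, "z": 60, "wx": 0, "wy": 0, "wz": 0, "hand": 1},
  {"x": -110, "y": -120, "z": 60, "wx": 0, "wy": 0, "wz": 0, "hand": 1},
  {"x": -150, "y": -120, "z": 60, "wx": 0, "wy": 0, "wz": 0, "hand": 1},
], newtons=10)

```text
time: 21.97
tool_pos: [0.5159, 0.1718, 0.1739]
orientation: [-1.184, -1.255, 1.25]
contact_force: [1.6, -0.4, 0.2]
opening: 0.0099
```

```bash
python3 -c "
from h import *
for n,b in (('scene',(125,205,305,395)),('top',(125,215,140,200))):
    im=imaging.snapshot(n); cv2.imwrite(f'pics/c1{n}.png',im);cv2.imwrite(f'pics/c1{n}z.png',cv2.resize(im[b[0]:b[1],b[2]:b[3]],None,fx=6.5,fy=6.5,interpolation=cv2.INTER_CUBIC))"
```

```text
(no output)
```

View pics/c1scenez.png

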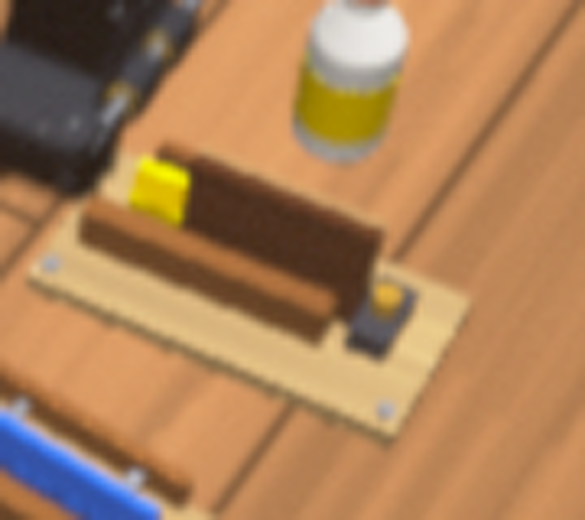

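View pics/c1topz.png

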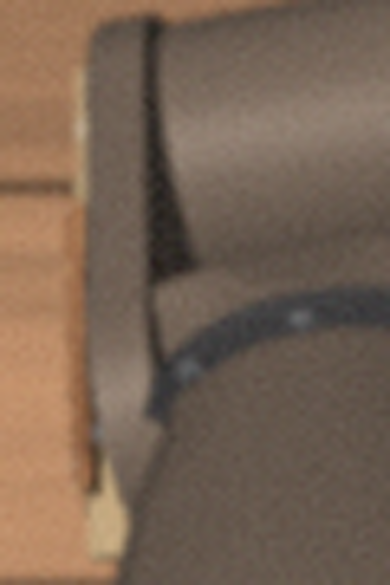

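>>> arm_command([
  {"x": -40, "y": 0, "z": 0, "wx": 0, "wy": 0, "wz": 0, "hand": 1},
  {"x": -80, "y": 0, "z": 0, "wx": 0, "wy": 0, "wz": 0, "hand": 1},
  {"x": -100, "y": 0, "z": 0, "wx": 0, "wy": 0, "wz": 0, "hand": 1},
  {"x": -100, "y": 0, "z": 0, "wx": 0, "wy": 0, "wz": 0, "hand": 1},
], newtons=10)

```text
time: 22.4
tool_pos: [0.5237, 0.07, 0.1733]
orientation: [-1.186, -1.251, 1.247]
contact_force: [-0.6, -0.1, 0.9]
opening: 0.0006
```

```bash
python3 -c "
from h import *
for n,b in (('scene',(125,205,305,395)),('top',(125,215,140,200))):
    im=imaging.snapshot(n); cv2.imwrite(f'pics/c2{n}.png',im);cv2.imwrite(f'pics/c2{n}z.png',cv2.resize(im[b[0]:b[1],b[2]:b[3]],None,fx=6.5,fy=6.5,interpolation=cv2.INTER_CUBIC))"
```

```text
(no output)
```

View pics/c2scenez.png

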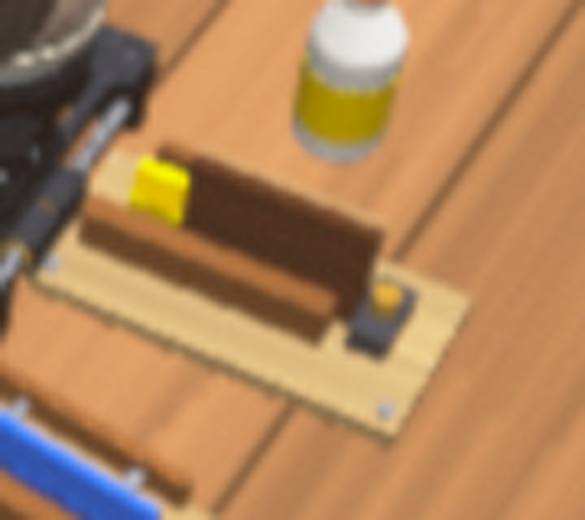

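View pics/c2topz.png

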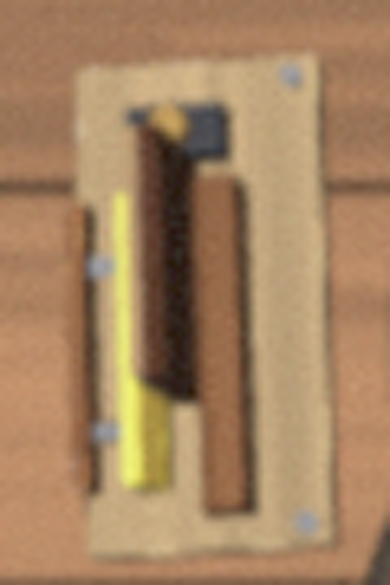

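```bash
cat > tp.py <<'E'
from h import *
import sys
a=np.radians(3.25);X=np.array([np.cos(a),np.sin(a)]);Y=np.array([-X[1],X[0]]);O=np.array([.536,.3098])+.0017*Y
x,y,z=[float(v)/1e3 for v in sys.argv[1:4]]
s=telemetry.read_state();print(s['time'],s['tool_pos'],s['contact_force'].round(1))
inc(*(O+x*X+y*Y),z,93.25)
E
python3 tp.py 0 7.5 120
python3 - <<'E'
from h import *
# board near/far corners of dark top edge in views
k=6.5
def c(u,v,x,y): return x+(u+.5)/k-.5,y+(v+.5)/k-.5
print(ray("scene",*c(378,232,305,125),.09),ray("scene",*c(165,148,305,125),.09))
print(ray("top",*c(188,160,140,125),.09),ray("top",*c(140,130,140,125),.09),ray("top",*c(140,385,140,125),.09))
E
```

```text
22.5 [0.52348732 0.07266251 0.1732589 ] [-0.6 -0.3  1. ]
xyz [245.3  53.4 -25.2] w [ 0.2  -0.12  0.01]
[0.62026206 0.32338903 0.09      ] [0.49613141 0.31315043 0.09      ]
[0.6070925  0.30307031 0.09      ] [0.62034792 0.32405441 0.09      ] [0.50956423 0.32082806 0.09      ]
```

>>> arm_command([
  {"x": 40, "y": 0, "z": -4, "wx": 0, "wy": 0, "wz": 0, "hand": 1},
  {"x": 80, "y": 0, "z": -8, "wx": 0, "wy": 0, "wz": 0, "hand": 1},
  {"x": 120, "y": 10, "z": -12, "wx": 0, "wy": 0, "wz": 0, "hand": 1},
  {"x": 160, "y": 20, "z": -16, "wx": 0, "wy": 0, "wz": 0, "hand": 1},
  {"x": 200, "y": 35, "z": -20, "wx": 0, "wy": 0, "wz": 0, "hand": 1},
  {"x": 232, "y": 48, "z": -25, "wx": 0, "wy": 0, "wz": 0, "hand": 1},
  {"x": 245, "y": 53, "z": -25, "wx": 0.2, "wy": 0, "wz": 0, "hand": 1},
  {"x": 245, "y": 53, "z": -25, "wx": 0.2, "wy": 0, "wz": 0, "hand": 1},
], newtons=10)

```text
time: 23.17
tool_pos: [0.5329, 0.3225, 0.1185]
orientation: [-1.178, -1.252, 1.255]
contact_force: [0.2, -0.3, -0.4]
opening: 0.0005
```

```bash
python3 tp.py 0 7.5 94
```

```text
23.1667 [0.53294502 0.32249711 0.11854046] [ 0.2 -0.3 -0.4]
xyz [-3.6 24.5 -2.4] w [-0.14  0.23 -0.03]
```

>>> arm_command([
  {"x": -1, "y": 10, "z": 0, "wx": 0, "wy": 0, "wz": 0, "hand": 1},
  {"x": -1, "y": 20, "z": 0, "wx": 0, "wy": 0, "wz": 0, "hand": 1},
  {"x": -1, "y": 24, "z": 0, "wx": 0, "wy": 0, "wz": 0, "hand": 1},
  {"x": -1, "y": 24, "z": 0, "wx": 0, "wy": 0, "wz": 0, "hand": 1},
], newtons=10)

```text
time: 23.5
tool_pos: [0.5344, 0.3165, 0.0954]
orientation: [-1.182, -1.248, 1.251]
contact_force: [0.7, -0.3, -0.5]
opening: 0.0005
```

```bash
python3 tp.py 0 7.5 90
```

```text
23.5 [0.53436701 0.31654474 0.09539623] [ 0.7 -0.3 -0.5]
xyz [ 2.4  5.4 -1.3] w [-0.09 -0.11 -0.04]
```

>>> arm_command([
  {"x": 1.5, "y": 1.5, "z": 0, "wx": 0, "wy": 0, "wz": 0, "hand": 1},
  {"x": 1.5, "y": 3, "z": 0, "wx": 0, "wy": 0, "wz": 0, "hand": 1},
  {"x": 1.5, "y": 4, "z": 0, "wx": 0, "wy": 0, "wz": 0, "hand": 1},
  {"x": 1.5, "y": 4, "z": 0, "wx": 0, "wy": 0, "wz": 0, "hand": 1},
], newtons=10)

```text
time: 23.83
tool_pos: [0.5347, 0.3192, 0.0925]
orientation: [-1.182, -1.251, 1.25]
contact_force: [0.0, 0.4, 0.0]
opening: 0.0007
```

```bash
python3 tp.py 0 7.5 90
```

```text
23.8333 [0.53468876 0.31919972 0.09246766] [0.  0.4 0. ]
xyz [-0.3  2.5 -0.8] w [ 0.01 -0.04  0.01]
```

>>> arm_command([
  {"x": 0, "y": 0.5, "z": 0, "wx": 0, "wy": 0, "wz": 0, "hand": 1},
  {"x": 0, "y": 1, "z": 0, "wx": 0, "wy": 0, "wz": 0, "hand": 1},
], newtons=10)

```text
time: 24.0
tool_pos: [0.5347, 0.3194, 0.0916]
orientation: [-1.182, -1.251, 1.25]
contact_force: [0.6, 0.2, 0.6]
opening: 0.0006
```

```bash
python3 tp.py 0 7.5 90
```

```text
24.0 [0.53468866 0.3193971  0.09155813] [0.6 0.2 0.6]
xyz [-0.5  1.6 -0.8] w [ 0.02 -0.02  0.01]
```

>>> arm_command([
  {"x": 0, "y": 0.5, "z": 0, "wx": 0, "wy": 0, "wz": 0, "hand": 1},
  {"x": 0, "y": 1, "z": 0, "wx": 0, "wy": 0, "wz": 0, "hand": 1},
], newtons=10)

```text
time: 24.17
tool_pos: [0.5346, 0.3194, 0.0904]
orientation: [-1.182, -1.251, 1.25]
contact_force: [0.7, 0.4, -0.5]
opening: 0.0003
```

>>> arm_command([
  {"x": 0, "y": 0.4, "z": 0, "wx": 0, "wy": 0, "wz": 0, "hand": 1},
  {"x": 0, "y": 0.4, "z": 0, "wx": 0, "wy": 0, "wz": 0, "hand": 1},
], newtons=10)

```text
time: 24.33
tool_pos: [0.5345, 0.3194, 0.0899]
orientation: [-1.182, -1.251, 1.251]
contact_force: [1.0, -0.1, -1.0]
opening: 0.0003
```

>>> arm_command([
  {"x": 0, "y": 0.5, "z": 0, "wx": 0, "wy": 0, "wz": 0, "hand": 1},
  {"x": 0, "y": 0.5, "z": 0, "wx": 0, "wy": 0, "wz": 0, "hand": 1},
], newtons=10)

```text
time: 24.5
tool_pos: [0.5346, 0.3194, 0.0894]
orientation: [-1.182, -1.251, 1.251]
contact_force: [-0.6, -0.6, 0.7]
opening: 0.0004
```

>>> arm_command([
  {"x": 0, "y": 0.4, "z": 0, "wx": 0, "wy": 0, "wz": 0, "hand": 1},
  {"x": 0, "y": 0.4, "z": 0, "wx": 0, "wy": 0, "wz": 0, "hand": 1},
], newtons=10)

```text
time: 24.67
tool_pos: [0.5346, 0.3194, 0.089]
orientation: [-1.182, -1.251, 1.251]
contact_force: [-0.4, 0.4, 1.0]
opening: 0.0007
```

>>> arm_command([
  {"x": 0, "y": 0.5, "z": 0, "wx": 0, "wy": 0, "wz": 0, "hand": 1},
  {"x": 0, "y": 0.5, "z": 0, "wx": 0, "wy": 0, "wz": 0, "hand": 1},
], newtons=10)

```text
time: 24.83
tool_pos: [0.5346, 0.3194, 0.0885]
orientation: [-1.182, -1.251, 1.251]
contact_force: [1.3, -0.6, 0.6]
opening: 0.0004
```

```bash
python3 st.py;python3 -c "
from h import *
im=imaging.snapshot('scene'); cv2.imwrite('pics/c3.png',cv2.resize(im[120:210,300:400],None,fx=6.5,fy=6.5,interpolation=cv2.INTER_CUBIC))"
```

```text
t 24.8333 clamp xyz mm -0.89 7.93 88.53 F clamp 1.3 -0.6 0.6 T [ 0.05 -0.    0.02] open 0.00037301820413193935
xyz [ 0.1 35.  -5.9] w [-0.   -0.02  0.  ]
```

View pics/c3.png

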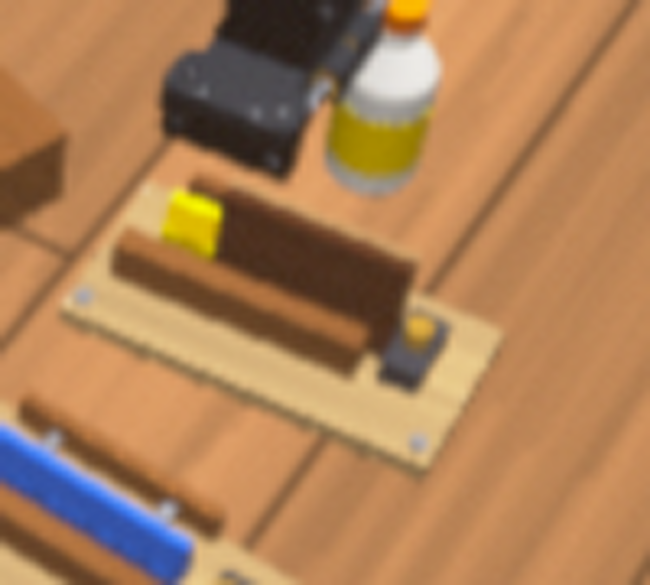

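```bash
python3 - <<'E'
from h import *
def z(p): return np.array([(p[0]-300+.5)*6.5-.5,(p[1]-120+.5)*6.5-.5]).round(0)
a=np.radians(3.25);X=np.array([np.cos(a),np.sin(a)]);Y=np.array([-X[1],X[0]]);O=np.array([.536,.3098])+.0017*Y
print('TCP',z(proj("scene",[.5346,.3194,.0885])))
for x in(-23,87):
  for y in (0,14.5):
    for zz in (90,):
      P=O+x/1e3*X+y/1e3*Y; print(x,y,zz,z(proj("scene",[*P,zz/1e3])))
for zz in (44,):
    for x in(-65,65):
        for y in(-8,19): print('jaw',x,y,z(proj("scene",[*(O+x/1e3*X+y/1e3*Y),zz/1e3])))
E
```

```text
TCP [265. 204.]
-23 0 90 [222. 197.]
-23 14.5 90 [234. 179.]
87 0 90 [409. 275.]
87 14.5 90 [420. 257.]
jaw -65 -8 [139. 233.]
jaw -65 19 [161. 202.]
jaw 65 -8 [351. 324.]
jaw 65 19 [371. 291.]
```

```bash
python3 - <<'E'
import cv2,numpy as np
a=cv2.imread("pics/c2scene.png")[140:185,318:378];b=cv2.imread("pics/c2top.png")[135:195,150:190]
cv2.imwrite("pics/c4.png",cv2.resize(a,None,fx=13,fy=13,interpolation=cv2.INTER_CUBIC))
cv2.imwrite("pics/c5.png",cv2.resize(b,None,fx=10,fy=10,interpolation=cv2.INTER_CUBIC))
for v in range(148,166): print(v,a[v-140,350-318])
E
```

```text
148 [106 162 225]
149 [104 160 224]
150 [103 160 223]
151 [103 159 223]
152 [105 162 223]
153 [111 167 222]
154 [ 93 143 189]
155 [ 56  87 132]
156 [ 41  67 109]
157 [35 56 87]
158 [32 50 79]
159 [32 50 79]
160 [30 49 79]
161 [31 48 80]
162 [32 50 79]
163 [29 50 77]
164 [32 50 78]
165 [30 49 76]
```

View pics/c4.png

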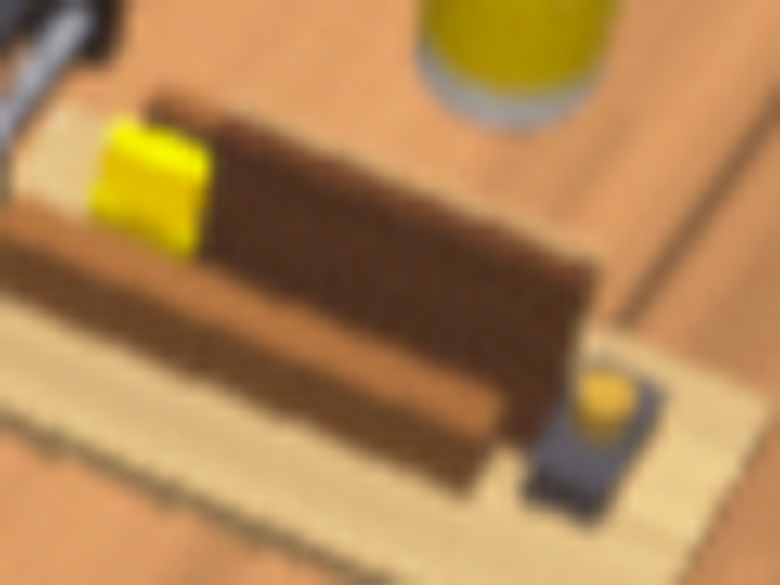

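View pics/c5.png

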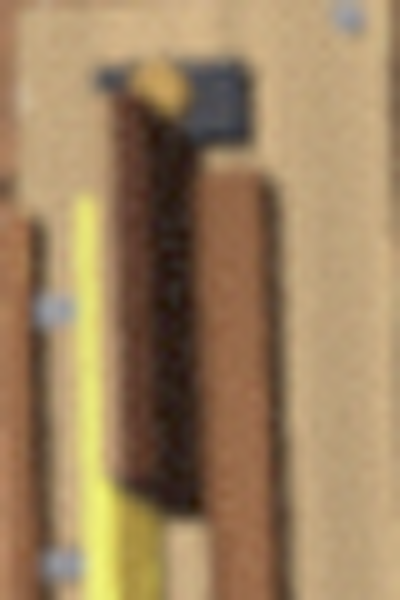

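```bash
python3 - <<'E'
from prof import *
O=np.array([.536,.3098]);ys=np.arange(5,42,.25)/1e3
# rod/back-rail free strip; yellow-ness = G-B
for (a,b) in((-.058,-.03),):
  for n in("top","scene"):
    e=[]
    for f in("pics/%s0.png"%n,"pics/c2%s.png"%n):
        p=prof(n,O,3.25,.044,ys,np.linspace(a,b,60),f).astype(float).mean(1); q=p[:,1]-p[:,0]
        # fixed references, outer edge crossing & inner bright edge
        h=q.max()
        i=np.where(q>(h+q[-10:].mean())/2)[0][-1]; 
        G=p[:,1]; j=np.where(G>(G.max()+np.median(G[(ys>.012)&(ys<.017)]))/2)[0]; j=j[ys[j]>.014][0]
        e.append((ys[i]*1e3,ys[j]*1e3,h))
    print(n,np.round(e,2))
E
```

```text
top [[ 29.25  20.75 121.68]
 [ 33.25  24.25 121.48]]
scene [[ 30.5   20.25 228.8 ]
 [ 34.75  24.   229.55]]
```

>>> arm_command([
  {"x": 0, "y": 0.5, "z": 0, "wx": 0, "wy": 0, "wz": 0, "hand": 1},
  {"x": 0, "y": 0.5, "z": 0, "wx": 0, "wy": 0, "wz": 0, "hand": 1},
], newtons=10)

```text
time: 25.05
tool_pos: [0.5346, 0.3194, 0.088]
orientation: [-1.182, -1.251, 1.251]
contact_force: [-0.2, 0.7, -0.1]
opening: 0.0005
```

>>> arm_command([
  {"x": 0, "y": 0.5, "z": 0, "wx": 0, "wy": 0, "wz": 0, "hand": 1},
  {"x": 0, "y": 0.5, "z": 0, "wx": 0, "wy": 0, "wz": 0, "hand": 1},
], newtons=10)

```text
time: 25.22
tool_pos: [0.5346, 0.3194, 0.0875]
orientation: [-1.182, -1.251, 1.251]
contact_force: [-0.0, -0.2, -0.2]
opening: 0.0003
```

>>> arm_command([
  {"x": 0, "y": 0.5, "z": 0, "wx": 0, "wy": 0, "wz": 0, "hand": 1},
  {"x": 0, "y": 0.5, "z": 0, "wx": 0, "wy": 0, "wz": 0, "hand": 1},
], newtons=10)

```text
time: 25.38
tool_pos: [0.5346, 0.3194, 0.087]
orientation: [-1.182, -1.251, 1.251]
contact_force: [0.2, -0.3, -0.4]
opening: 0.0003
```

```bash
python3 - <<'E'
from h import *
s=telemetry.read_state(); print(s['tool_pos'],s['joints'])
p=s['tool_pos']
im=imaging.snapshot('scene'); u0,v0,k=315,115,9
z=cv2.resize(im[v0:v0+65,u0:u0+75],None,fx=k,fy=k,interpolation=cv2.INTER_CUBIC)
for dz,c in((0,(255,0,255)),(.019,(0,255,0)),(.078,(255,255,0))):
    q=proj("scene",p+[0,0,dz]); cv2.drawMarker(z,(int((q[0]-u0+.5)*k),int((q[1]-v0+.5)*k)),c,0,12,1)
cv2.imwrite("pics/c6.png",z)
im=imaging.snapshot('top'); u0,v0,k=130,110,6
z=cv2.resize(im[v0:v0+95,u0:u0+95],None,fx=k,fy=k,interpolation=cv2.INTER_CUBIC); cv2.imwrite("pics/c7.png",z)
E
```

```text
[0.53459452 0.3193734  0.08703487] [ 4.32474157e-01  5.87808639e-01  1.65842358e+00  4.48851828e-05
  8.95307338e-01 -1.19468657e+00]
```

View pics/c6.png

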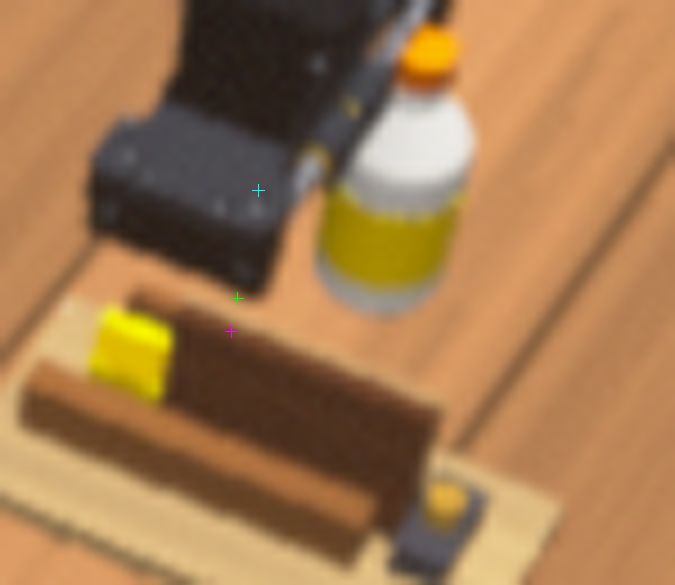

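```bash
python3 - <<'E'
from h import *
im=imaging.snapshot('scene'); cv2.imwrite("pics/c8scene.png",im)
b=cv2.imread("pics/c2scene.png")
d=cv2.absdiff(im,b)
A=[cv2.resize(x[125:170,320:365],None,fx=8,fy=8,interpolation=cv2.INTER_NEAREST) for x in (im,d)]
cv2.imwrite("pics/c9.png",np.hstack(A))
s=telemetry.read_state()['tool_pos'];
q=proj("scene",s); print(((q[0]-320+.5)*8,(q[1]-125+.5)*8))
E
```

```text
(np.float64(166.0454054350539), np.float64(214.35850969593002))
```

View pics/c9.png

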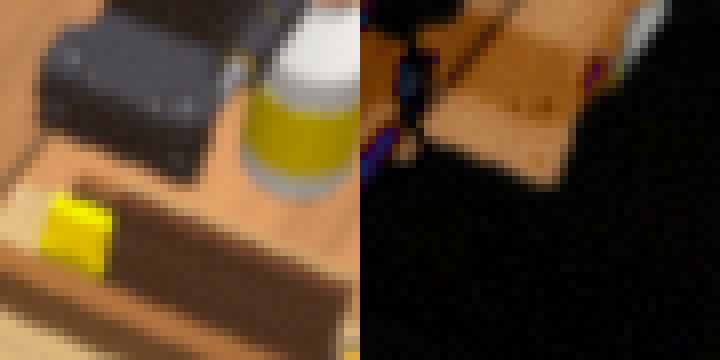

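View pics/c7.png

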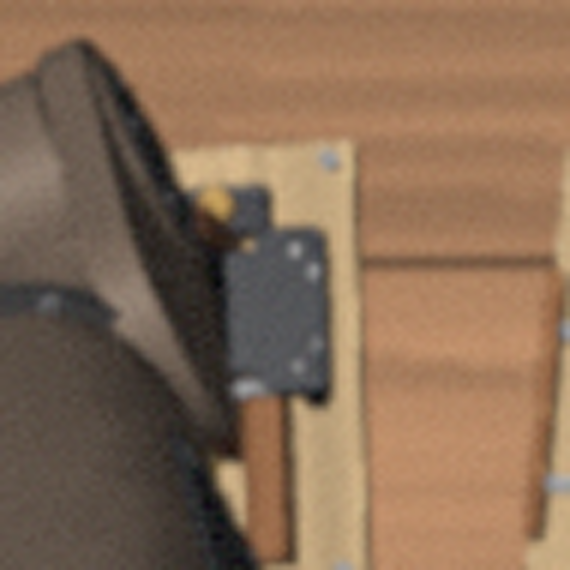

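```bash
cat > tri.py <<'E'
from h import *
def tri(pt,ps):
    A=[];B=[]
    for n,(u,v) in(("top",pt),("scene",ps)):
        f,cx,cy,R,t=cal(n); x,y=(u-cx)/f,(v-cy)/f
        A+= [R[0]-x*R[2],R[1]-y*R[2]]; B+=[x*t[2]-t[0],y*t[2]-t[1]]
    X,r,_,_=np.linalg.lstsq(np.array(A),np.array(B),rcond=None); return X,r
a=np.radians(3.25);X=np.array([np.cos(a),np.sin(a)]);Y=np.array([-X[1],X[0]]);O=np.array([.536,.3098])+.0017*Y
def cl(P): d=P[:2]-O; return np.round([d@X*1e3,d@Y*1e3,P[2]*1e3],1)
if __name__=="__main__":
    z=lambda p,k,x,y:(x+(p[0]+.5)/k-.5,y+(p[1]+.5)/k-.5)
    for nm,pt,ps in(("far",(152,100),(592,272)),("near",(150,488),(226,130))):
        P,r=tri(z(pt,10,150,135),z(ps,13,318,140)); print(nm,P,cl(P),r)
    for n in("top","scene"):
        for c in((-23,0,90),(87,0,90),(-23,14.7,90),(87,14.7,90),(87,0,15),(-23,0,15)):
            q=proj(n,[*(O+c[0]/1e3*X+c[1]/1e3*Y),c[2]/1e3])
            print(n,c,(np.array(q)-([150,135] if n=="top" else [318,140]))*(10 if n=="top" else 13))
E
python3 tri.py
```

```text
far [0.62127718 0.3142711  0.09714407] [85.4 -2.1 97.1] [2.24749609e-05]
near [0.51330492 0.31375587 0.08745387] [-22.4   3.5  87.5] [1.39612882e-05]
top (-23, 0, 90) [149.98805959 475.84205666]
top (87, 0, 90) [138.69717948  87.17986507]
top (-23, 14.7, 90) [ 96.79883085 479.03126083]
top (87, 14.7, 90) [86.08025215 90.3446885 ]
top (87, 0, 15) [200.90153359 150.50784481]
top (-23, 0, 15) [212.22701635 518.98236219]
scene (-23, 0, 90) [204.03829955 127.74949817]
scene (87, 0, 90) [577.90572318 284.22474107]
scene (-23, 14.7, 90) [227.91261259  92.82488567]
scene (87, 14.7, 90) [600.43848792 247.66864601]
scene (87, 0, 15) [530.96767266 460.57508569]
scene (-23, 0, 15) [174.56075927 307.02557712]
```

```bash
python3 - <<'E'
from prof import *
a=np.radians(3.25);Y=np.array([-np.sin(a),np.cos(a)]);O=np.array([.536,.3098])+.0017*Y
xs=np.arange(-40,105,.4)/1e3; ys=np.arange(40,-40,-.4)/1e3
R=[]
for n in("top","scene"):
    p=prof(n,O,3.25,.090,ys,xs,"pics/c2%s.png"%n); p=cv2.resize(p,None,fx=2,fy=2)
    for y in(0,14.7): cv2.line(p,(0,int((40-y)/.4*2)),(12,int((40-y)/.4*2)),(255,0,255),1);cv2.line(p,(710,int((40-y)/.4*2)),(722,int((40-y)/.4*2)),(255,0,255),1)
    for x in(-23,87): cv2.line(p,(int((x+40)/.4*2),0),(int((x+40)/.4*2),10),(255,0,255),1)
    R.append(p[60:340])
cv2.imwrite("pics/d1.png",np.vstack(R))
E
```

```text
(no output)
```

View pics/d1.png

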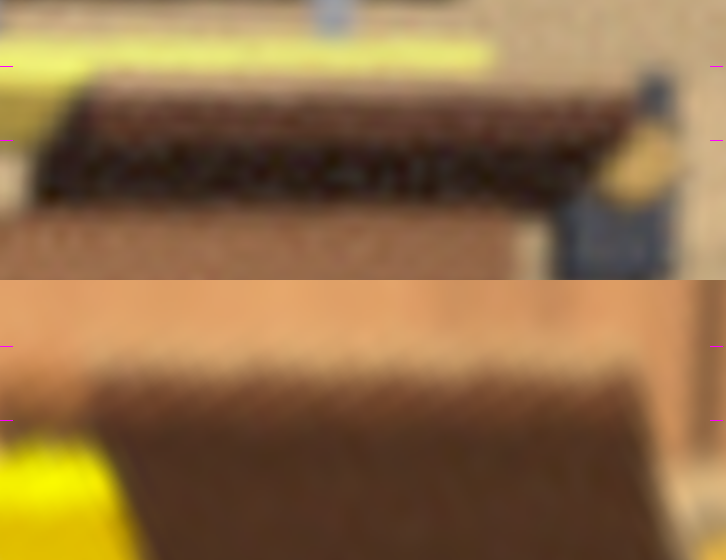

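```bash
python3 - <<'E'
from h import *
z=cv2.imread("pics/a4.png")
p=np.array([.4612,-.3492,.0958])
for dz,c in((0,(255,0,255)),(.019,(0,255,0)),(.078,(255,255,0))):
    q=proj("scene",p+[0,0,dz]); cv2.drawMarker(z,(int((q[0]-150+.5)*6),int((q[1]-240+.5)*6)),c,0,12,1)
cv2.imwrite("pics/a4m.png",z)
E
```

```text
(no output)
```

View pics/a4m.png

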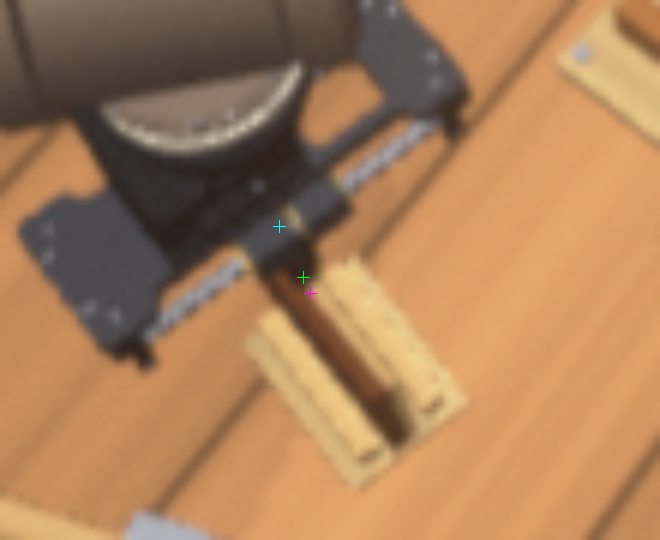

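>>> arm_command([
  {"x": 0, "y": 1, "z": 0, "wx": 0, "wy": 0, "wz": 0, "hand": 1},
  {"x": 0, "y": 2, "z": 0, "wx": 0, "wy": 0, "wz": 0, "hand": 1},
  {"x": 0, "y": 2, "z": 0, "wx": 0, "wy": 0, "wz": 0, "hand": 1},
], newtons=10)

```text
time: 25.78
tool_pos: [0.5345, 0.3194, 0.0849]
orientation: [-1.182, -1.25, 1.251]
contact_force: [-0.2, -0.3, 0.1]
opening: 0.0006
```

>>> arm_command([
  {"x": 0, "y": 1, "z": 0, "wx": 0, "wy": 0, "wz": 0, "hand": 1},
  {"x": 0, "y": 2, "z": 0, "wx": 0, "wy": 0, "wz": 0, "hand": 1},
], newtons=10)

```text
time: 25.95
tool_pos: [0.5346, 0.3194, 0.083]
orientation: [-1.182, -1.251, 1.25]
contact_force: [0.6, -0.5, 0.1]
opening: 0.0006
```

>>> arm_command([
  {"x": 0, "y": 1, "z": 0, "wx": 0, "wy": 0, "wz": 0, "hand": 1},
  {"x": 0, "y": 2, "z": 0, "wx": 0, "wy": 0, "wz": 0, "hand": 1},
], newtons=10)

```text
time: 26.12
tool_pos: [0.5346, 0.3194, 0.081]
orientation: [-1.182, -1.251, 1.25]
contact_force: [-0.5, -0.2, 1.2]
opening: 0.0003
```

>>> arm_command([
  {"x": 0, "y": 1, "z": 0, "wx": 0, "wy": 0, "wz": 0, "hand": 1},
  {"x": 0, "y": 2, "z": 0, "wx": 0, "wy": 0, "wz": 0, "hand": 1},
], newtons=10)

```text
time: 26.28
tool_pos: [0.5346, 0.3194, 0.079]
orientation: [-1.182, -1.251, 1.251]
contact_force: [-0.7, 0.4, -0.1]
opening: 0.0005
```

```bash
python3 st.py; python3 - <<'E'
from h import *
im=imaging.snapshot('scene'); b=cv2.imread("pics/c2scene.png")
d=cv2.absdiff(im,b)
A=[cv2.resize(x[125:170,320:365],None,fx=8,fy=8,interpolation=cv2.INTER_NEAREST) for x in (im,d)]
cv2.imwrite("pics/c10.png",np.hstack(A))
E
```

```text
t 26.2833 clamp xyz mm -0.85 7.95 78.97 F clamp -0.7 0.4 -0.1 T [0.07 0.04 0.02] open 0.0004658845265228245
xyz [ 0.1 25.5 -5.8] w [ 0.   -0.02  0.  ]
```

View pics/c10.png

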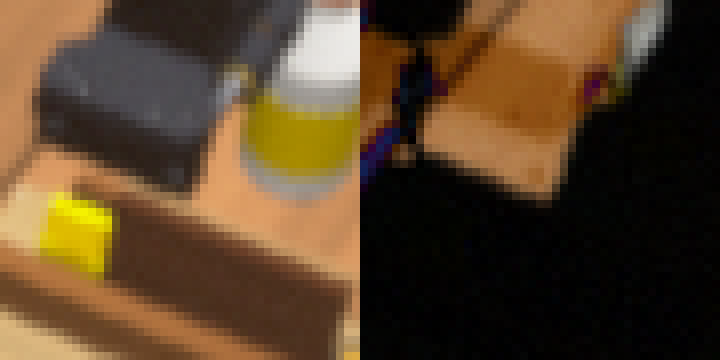

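>>> arm_command([
  {"x": 0, "y": 1, "z": 0, "wx": 0, "wy": 0, "wz": 0, "hand": 1},
  {"x": 0, "y": 2, "z": 0, "wx": 0, "wy": 0, "wz": 0, "hand": 1},
  {"x": 0, "y": 3, "z": 0, "wx": 0, "wy": 0, "wz": 0, "hand": 1},
], newtons=10)

```text
time: 26.58
tool_pos: [0.5346, 0.3194, 0.076]
orientation: [-1.182, -1.251, 1.25]
contact_force: [-0.3, 0.1, 0.8]
opening: 0.0006
```

>>> arm_command([
  {"x": 0, "y": 1, "z": 0, "wx": 0, "wy": 0, "wz": 0, "hand": 1},
  {"x": 0, "y": 2, "z": 0, "wx": 0, "wy": 0, "wz": 0, "hand": 1},
], newtons=10)

```text
time: 26.75
tool_pos: [0.5346, 0.3194, 0.074]
orientation: [-1.182, -1.251, 1.25]
contact_force: [-0.6, 0.2, 0.2]
opening: 0.0005
```

>>> arm_command([
  {"x": 0, "y": 0.7, "z": 0, "wx": 0, "wy": 0, "wz": 0, "hand": 1},
  {"x": 0, "y": 1.4, "z": 0, "wx": 0, "wy": 0, "wz": 0, "hand": 1},
], newtons=10)

```text
time: 26.92
tool_pos: [0.5346, 0.3194, 0.0726]
orientation: [-1.182, -1.251, 1.251]
contact_force: [-0.2, 0.4, -0.2]
opening: 0.0003
```

>>> arm_command([
  {"x": 0, "y": 0.7, "z": 0, "wx": 0, "wy": 0, "wz": 0, "hand": 1},
  {"x": 0, "y": 1.4, "z": 0, "wx": 0, "wy": 0, "wz": 0, "hand": 1},
], newtons=10)

```text
time: 27.08
tool_pos: [0.5346, 0.3194, 0.0712]
orientation: [-1.182, -1.251, 1.251]
contact_force: [-0.6, 0.8, -0.4]
opening: 0.0004
```

>>> arm_command([
  {"x": 0, "y": 0.6, "z": 0, "wx": 0, "wy": 0, "wz": 0, "hand": 1},
  {"x": 0, "y": 1.2, "z": 0, "wx": 0, "wy": 0, "wz": 0, "hand": 1},
], newtons=10)

```text
time: 27.25
tool_pos: [0.5346, 0.3194, 0.07]
orientation: [-1.182, -1.251, 1.251]
contact_force: [-0.4, 0.3, -0.4]
opening: 0.0004
```

>>> arm_command([
  {"x": 0, "y": 0.6, "z": 0, "wx": 0, "wy": 0, "wz": 0, "hand": 1},
  {"x": 0, "y": 1.2, "z": 0, "wx": 0, "wy": 0, "wz": 0, "hand": 1},
], newtons=10)

```text
time: 27.42
tool_pos: [0.5346, 0.3194, 0.0689]
orientation: [-1.182, -1.251, 1.25]
contact_force: [0.3, -0.6, -0.3]
opening: 0.0006
```

```bash
python3 st.py; python3 - <<'E'
from h import *
im=imaging.snapshot('scene'); b=cv2.imread("pics/c2scene.png")
d=cv2.absdiff(im,b)
A=[cv2.resize(x[125:170,320:365],None,fx=8,fy=8,interpolation=cv2.INTER_NEAREST) for x in (im,d)]
cv2.imwrite("pics/c11.png",np.hstack(A))
E
```

```text
t 27.4167 clamp xyz mm -0.84 7.96 68.87 F clamp 0.2 -0.6 -0.3 T [0.01 0.   0.01] open 0.0006080040177470219
xyz [ 0.  15.4 -5.8] w [ 0.01 -0.02  0.01]
```

View pics/c11.png

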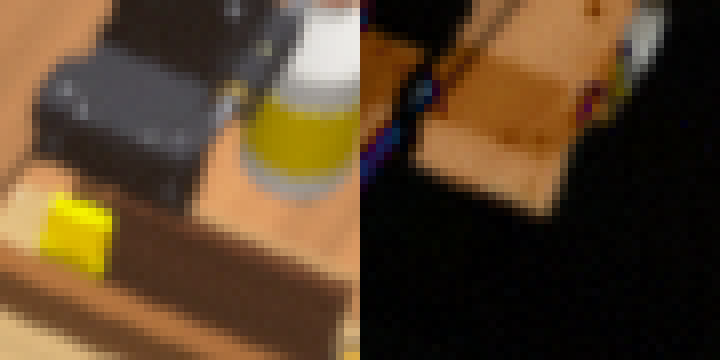

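>>> arm_command([
  {"x": 0, "y": -20, "z": 0, "wx": 0, "wy": 0, "wz": 0, "hand": 1},
  {"x": 0, "y": -55, "z": 0, "wx": 0, "wy": 0, "wz": 0, "hand": 1},
  {"x": 0, "y": -95, "z": 0, "wx": 0, "wy": 0, "wz": 0, "hand": 1},
  {"x": -30, "y": -110, "z": 15, "wx": 0, "wy": 0, "wz": 0, "hand": 1},
  {"x": -70, "y": -110, "z": 30, "wx": 0, "wy": 0, "wz": 0, "hand": 1},
  {"x": -110, "y": -110, "z": 40, "wx": 0, "wy": 0, "wz": 0, "hand": 1},
  {"x": -150, "y": -110, "z": 40, "wx": 0, "wy": 0, "wz": 0, "hand": 1},
  {"x": -190, "y": -110, "z": 40, "wx": 0, "wy": 0, "wz": 0, "hand": 1},
], newtons=10)

```text
time: 28.13
tool_pos: [0.5046, 0.1259, 0.1794]
orientation: [-1.182, -1.252, 1.251]
contact_force: [1.2, -1.2, 0.2]
opening: 0.0002
```

>>> arm_command([
  {"x": -30, "y": 0, "z": 0, "wx": 0, "wy": 0, "wz": 0, "hand": 1},
  {"x": -50, "y": 0, "z": 0, "wx": 0, "wy": 0, "wz": 0, "hand": 1},
  {"x": -60, "y": 0, "z": 0, "wx": 0, "wy": 0, "wz": 0, "hand": 1},
  {"x": -60, "y": 0, "z": 0, "wx": 0, "wy": 0, "wz": 0, "hand": 1},
  {"x": -60, "y": 0, "z": 0, "wx": 0, "wy": 0, "wz": 0, "hand": 1},
], newtons=10)

```text
time: 28.55
tool_pos: [0.5088, 0.0678, 0.1789]
orientation: [-1.182, -1.25, 1.25]
contact_force: [-0.6, 0.0, -0.6]
opening: 0.0002
```

```bash
python3 - <<'E'
from prof import *
for n in("top","scene"): cv2.imwrite("pics/e%s.png"%n,imaging.snapshot(n))
a=np.radians(3.25);Y=np.array([-np.sin(a),np.cos(a)]);O=np.array([.536,.3098])+.0017*Y
xs=np.arange(-40,105,.4)/1e3; ys=np.arange(40,-40,-.4)/1e3
R=[]
for n in("top","scene"):
  for k in("pics/c2%s.png"%n,"pics/e%s.png"%n):
    p=prof(n,O,3.25,.090,ys,xs,k); R.append(cv2.resize(p,None,fx=2,fy=2)[90:235])
    dd=cv2.absdiff(*[cv2.imread(f)[125:205,330:395] if n=="scene" else cv2.imread(f)[130:205,155:180] for f in("pics/c2%s.png"%n,"pics/e%s.png"%n)])
  print(n,dd.mean(),dd.max())
cv2.imwrite("pics/e1.png",np.vstack(R))
cv2.imwrite("pics/e2.png",cv2.resize(cv2.imread("pics/escene.png")[145:185,345:395],None,fx=14,fy=14,interpolation=cv2.INTER_CUBIC))
print(telemetry.read_state()['time'])
E
```

```text
top 2.725688888888889 28
scene 1.0553846153846154 14
28.65
```

View pics/e1.png

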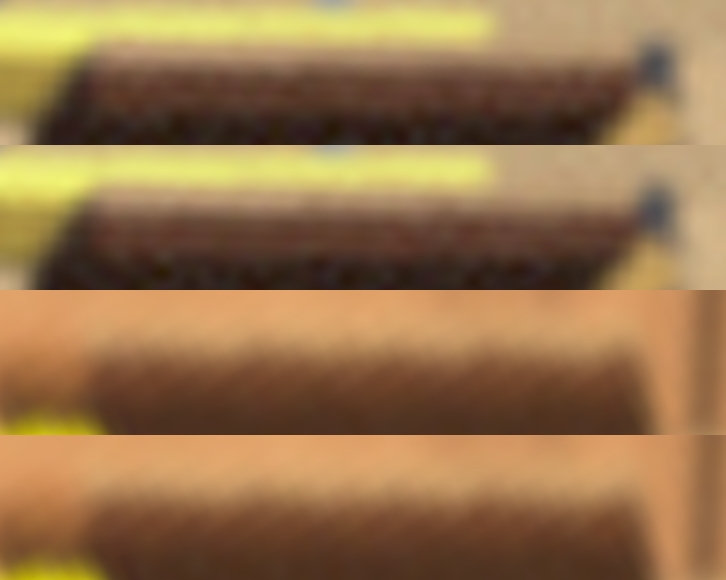

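View pics/e2.png

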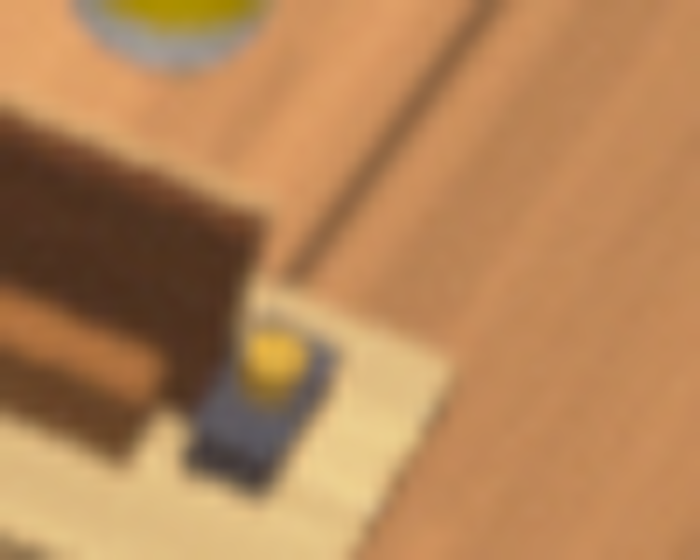

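View pics/etop.png

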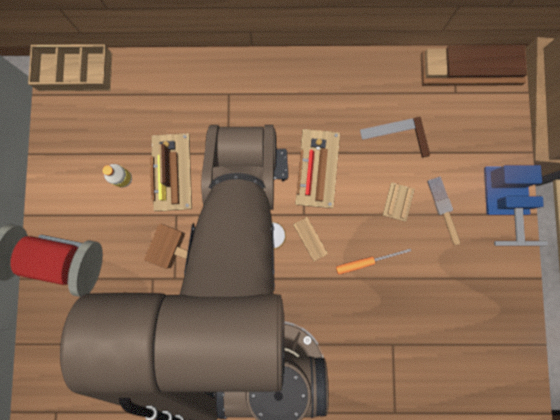

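```bash
python3 -c "
from bench import ticket
print(ticket.finish_job())"
```

```text
the job is handed in; nothing more can be done
None
```

I put the board in the yellow clamp, pressed it to the slot floor, slid it along to the end stop and let go. I handed it in at about 28.7 s.

**Thickness:** The light pinch (3 N) read 14.7 mm, which works out to about 14.9 mm with no grip force. With the fingers shut on nothing the gripper read +0.5 mm, so the true thickness may be nearer 14.4 mm. From the pictures, the yellow jaw opened about 3.9 mm, which gives about 14.9 mm. All of these fall in the yellow range, but the higher ones are close to its 15 mm limit.

**Seating:** I felt the floor at the expected height and pressed with about 11 N. Sliding took 5–7 N. At the stop the arm halted while the force rose to about 11 N, all well under the 50 N limit.

**Last pictures:**
- The board stands upright, with its top about 90 mm up and its end against the stop.
- No white of the pin shows.
- The board did not move between the two sets of pictures I took after letting go.
- The clamps, glue, offcut, driver, square and brush look unmoved. The arm partly hid the mallet, the wax tin and the dark offcut.

**Checks that failed or disagreed:**
- I tried to confirm the height by touching the board's top with shut fingers. They met nothing even 20 mm below the expected contact height, and I don't know why, so I stopped. Seating therefore rests on the floor forces and the pictures.
- The tool rose about 0.5 mm during the slide. I took this to be the pads slipping on the board, because it was still pressing down the whole way.

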